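Set up the numbered group photograph of the finds

TASK

Get the finds ready for their group photograph: roll the two knurled thumbwheels of the number block until its windows read 43, digits centred, and stand every find from the foam sheet upright on the photo board, wholly on it. Set the camera distance with the 80 mm spacer of the three: lay it lengthways on the rail against the end stop, slide the camera carriage up until it is close against the spacer, and turn the clamp knob fully clockwise to lock the carriage while the spacer is still in between. Then put the spacer back in its tray with the others, leaving the carriage locked, and do not disturb the long-necked flask.

Things in the scene. Friction and masses are not known exactly. Their poses are not given: they have to be found in the camera images.
- number_block: fixed grey number block, 112 deep (x), 128 wide (y), 92 high; origin under its middle. Its sloping window face looks to its own -x. Two upright black knurled thumbwheel rims (radius 50, 12 thick, faces flat) stand out of slots in the flat top, by 12 mm. The window of each wheel is just to the +y side of its rim (left of it for a reader); left window tens, right units. Digits black on white, 0 to 9
- tens_centre (a point): middle of the tens wheel's rim, on its axle: 54 mm over the table, 50 mm below the rim's top and 38 mm below the block's flat top; fixed to the block, axes as the block's (axle along y). The two rims are 56 mm apart along y. A rim can be pinched by its faces from above or rolled by a fingertip on its edge
- units_centre (a point): middle of the units wheel's rim, on its axle; otherwise as tens_centre
- tens_wheel (a joint): tens wheel of the number block, hinge, rad. Digit k is centred in its window at k x 0.6283; stops just beyond 0 and 9. No clicks: it stays where it is left (drag 0.05 N m, 1 N at the rim). Grows when the top of the rim moves towards the block's own -x (the window side). 4 is at 2.513. Starts somewhere between 0 and 3
- units_wheel (a joint): units wheel of the number block, hinge, rad. Digit k is centred in its window at k x 0.6283; stops just beyond 0 and 9. No clicks: it stays where it is left (drag 0.05 N m, 1 N at the rim). Grows when the top of the rim moves towards the block's own -x (the window side). 3 is at 1.885. Starts somewhere between 4 and 7
- photo_rail: fixed camera rail; its own y runs along it, towards the end stop and the photo board. Base plate 70 wide, 8 high; rail 40 wide (x), flat top at z = 32 mm, from y = -160 to 200 mm; origin on the table under the rail's centre line. End stop: a block 46 wide, 16 thick, 30 high on the rail, its face towards the carriage at y = 184 mm
- stop_face (a point): foot of the end stop's face, on the rail's top and centre line (z = 32 mm); axes as the rail's
- carriage (a joint): slide of the camera carriage along the rail, m. 0: its front face is 170 mm from the stop; grows towards the stop (gap = 0.170 - value): 0.090 with the 80 mm spacer close in between. Drag about 2 N with the knob free; the locked clamp holds about 15 N. Starts between 0 and 0.05
- carriage_front (a point): foot of the carriage's front face, on the rail's centre line, level with the rail's top. The carriage is 64 wide, 140 long, its plate 17 mm high above the rail; a compact camera stands on it, 94 wide, its top 91 mm above the rail's top, its body 39 to 65 mm behind the front face, its lens 22 mm in front of that
- clamp_knob (a joint): clamp knob, rad: 0 free, 1.35 fully locked against its stop; grows clockwise as seen from above. Its screw drives a shoe that meets the rail's side at about 0.8; turning takes about 0.1 N m and it stays where it is left
- knob_grip (a point): middle of the clamp knob's grip, on its upright axis, 33 mm to the rail's -x side of the centre line, 122 mm behind the carriage's front face, 78 mm over the table. The grip is a black bar 46 long, 14 thick, 24 high (14 mm below this point to 10 above); it lies along the point's own y, the rail's y when the knob reads 0, and turns with the knob. The carriage may be moved by it
- photo_board: fixed flat grey board for the finds, 170 (x) by 200 (y), 10 mm thick; origin at the centre of its underside
- foam_sheet: fixed white foam sheet on which the finds lie at the start, 90 (x) by 360 (y), 6 mm thick; origin at the centre of its underside
- spacer_tray: fixed low steel tray of the spacers, 124 (x) by 262 (y), rim 14 mm high, walls and floor 3 mm; origin at the centre of its underside. The spacers lie in it across its width, 80 mm apart
- spacer_60: loose aluminium spacer bar 60 long (its own x), 28 wide (y), 24 high; origin at the centre of its underside; the wrong one
- spacer_80: loose aluminium spacer bar 80 long (its own x), 28 wide (y), 24 high; origin at the centre of its underside; the one to use
- spacer_100: loose aluminium spacer bar 100 long (its own x), 28 wide (y), 24 high; origin at the centre of its underside; the wrong one
- clay_bull: find (may be absent): small dark clay bull on four legs, 21 wide (x), 69 long (y), 40 high; the body is 20 wide, from z = 10 to 34 mm; origin under its middle
- bronze_cup: find (may be absent): small dark bronze cup on three short feet, 57 mm across its rim, 31 high, narrower below; origin under its middle
- glass_foot: find (may be absent): pale glass ring foot of a beaker, 60 mm across, 22 high at most (12 at the lowest part of its broken edge); origin under its middle
- spiny_stone: find (may be absent): rough brown spiny stone, 34 (x) by 47 (y), 32 high; origin under its middle; it may lie any way up
- flask_b: bystander: loose long-necked glass flask, 100 mm across, 146 high, standing on the robot's side of the foam sheet; leave it alone
Things that resemble listed ones, but are neither listed nor needed, are in the scene too. There is more than one size of the bronze_cup; the one meant has the size given above. What is shaped like the clay_bull but red is not meant.

How it is judged (in metres and radians):
On the way:
1. the 80 mm spacer lies lengthways on the rail between end stop and carriage, close against both, and the clamp knob is locked (x of spacer_80 in the frame of photo_rail between -0.015 and 0.015 m and y of spacer_80 in the frame of photo_rail between 0.138 and 0.15 m and z of spacer_80 in the frame of photo_rail between 0.026 and 0.04 m and angle between the x axis of spacer_80 and the y axis of photo_rail, either way round below 0.15 rad and value of joint carriage between 0.0865 and 0.0935 m and value of joint clamp_knob above 1 rad), for 0.2 s.
At the end, for the whole second after the job is handed in: Wheels read 4 and 3, within 0.12 rad of centred; carriage front 80 mm (+-3.5) from the stop, knob beyond 1.0 rad; all three spacers in their tray; every find present upright (within 20 degrees; the stone any way) on the photo board, its middle 10 mm or more inside the edges; all at rest (value of joint tens_wheel between 2.393 and 2.633 rad and value of joint units_wheel between 1.765 and 2.005 rad and value of joint carriage between 0.0865 and 0.0935 m and value of joint clamp_knob above 1 rad and x of spacer_60 in the frame of spacer_tray between -0.06 and 0.06 m and y of spacer_60 in the frame of spacer_tray between -0.129 and 0.129 m and z of spacer_60 in the frame of spacer_tray between -0.003 and 0.022 m and linear speed of each of spacer_60, spacer_80, spacer_100, clay_bull, bronze_cup, glass_foot, spiny_stone below 0.02 m/s and x of spacer_80 in the frame of spacer_tray between -0.06 and 0.06 m and y of spacer_80 in the frame of spacer_tray between -0.129 and 0.129 m and z of spacer_80 in the frame of spacer_tray between -0.003 and 0.022 m and x of spacer_100 in the frame of spacer_tray between -0.06 and 0.06 m and y of spacer_100 in the frame of spacer_tray between -0.129 and 0.129 m and z of spacer_100 in the frame of spacer_tray between -0.003 and 0.022 m and x of clay_bull in the frame of photo_board between -0.075 and 0.075 m and y of clay_bull in the frame of photo_board between -0.09 and 0.09 m and z of clay_bull in the frame of photo_board between 0.004 and 0.018 m and angle between each of clay_bull, bronze_cup, glass_foot's own z axis and vertical below 0.35 rad and x of bronze_cup in the frame of photo_board between -0.075 and 0.075 m and y of bronze_cup in the frame of photo_board between -0.09 and 0.09 m and z of bronze_cup in the frame of photo_board between 0.004 and 0.018 m and x of glass_foot in the frame of photo_board between -0.075 and 0.075 m and y of glass_foot in the frame of photo_board between -0.09 and 0.09 m and z of glass_foot in the frame of photo_board between 0.004 and 0.018 m and x of spiny_stone in the frame of photo_board between -0.075 and 0.075 m and y of spiny_stone in the frame of photo_board between -0.09 and 0.09 m and z of spiny_stone in the frame of photo_board between 0.004 and 0.046 m); the robot touches nothing.
It fails at once if the long-necked flask is tipped or shifted by more than 25 mm (distance of flask_b from where it was at the start of the episode above 0.025 m or angle between flask_b's own z axis and vertical above 0.3 rad).
Of clay_bull, bronze_cup, glass_foot, spiny_stone only 2 to 3 are there at a start; the rules pass over those that are not, and their reading is None.
At some moment in a run one of glass_foot, spiny_stone may be knocked a few centimetres aside while the robot is not near it.
It also fails if it takes over 210 s, if anything falls off the work surface, if the arm or the gripper's body presses on something with over 40 N, if the wrist force passes 120 N, or if a joint passes its speed limit or range.

ROBOT

A 6-joint arm with a two-finger parallel gripper is mounted at the origin on the work surface; the furniture and walls round the work are solid. World frame = base frame: x ahead of the robot, y to its left, z up, the work surface at z = 0. Lengths are in m, angles in degrees, forces in N, time in s.
With the tool pointing down it reaches from about 0.25 to 0.725 m from the base axis. Payload 9.7 kg.
Tool frame: the origin (TCP) lies at the centre of the arm's flange, where the gripper is bolted on; the fingertips stand 173 mm ahead of it and the grasp point (between the pads) lies 155 mm ahead of it; z points along the fingers, y is the line along which they close (so a half turn about z gives the same grasp; the last joint's range is limited). The gripper opens to 85 mm and grips with 20 to 120 N. Pads are 22 mm wide; open, the fingers measure 114 mm over their backs; the gripper's body (76 mm by 85 mm) begins 54 mm behind the grasp point. The pads swing forward as they close: fully open they stand 13 mm farther back than shut.
Start: joints at [-68.698, 4.979, 10.078, 95.1, 0, 90], TCP at [0.2, -0.512, 0.405] pointing down, gripper open.
Joint ranges: [-179.16, 179.16], [-48.56, 103.87], [-65.8, 70.77], [-126.05, 130.52], [-82.76, 87.17], [-180, 180]. Speed limits (degrees/s): [127.2, 127.2, 147.25, 180, 180, 180].

INTERFACE

Orientations are given as [roll, pitch, yaw] about the fixed x, y, z axes, in that order (R = Rz(yaw) Ry(pitch) Rx(roll)).
In Python, from workcell import monitor, camera, get_calibration, bot gives the robot as it stands.
- The arm moves only by the tool carry_out, never from a script. Its argument "targets" is text: rows parted by semicolons, each of 7 numbers parted by spaces: the shift along the tool's x, y, z in units of 0.04 m (1.0 is 0.04 m), then the turn, a rotation vector about the tool's x, y, z in units of 0.1 rad (1.0 is 0.1 rad), then the opening, from -1 (shut) to 1 (fully open), so that 0 is half open. A call has exactly 8 rows; each row shifts and turns the commanded pose from where the row before left it, along the tool's axes as they then stand; what a row does not reach is not made up. A row lasts 1/12 s, in which the tool goes at most 41.7 mm and 7.16 degrees, less where a joint would pass 70% of its speed; a pose out of reach is approached as far as the arm can. A call with a number of a shift or a turn outside -1 to 1 is refused whole. A call with a gripper value outside its range is refused whole. The fingers move at their own pace and stop on an object; "newtons" is the grip in N (left out, the last holds). Time passes only in rows, so rows that do not move let the fingers close, or fill a call up. It gives the time, the measured TCP pose, the force, the opening and the grip force at its end, in the units of the state.
- monitor.get_obs(): the state, without advancing time (a new reading comes with each control period).
- camera(name): name is "scene" or "top" or "wrist"; returns the picture (420x560x3 uint8, red, green, blue); there is no depth.
- get_calibration(name): a dict with "fx", "fy", "cx", "cy" (pixels), "D" ([k1, k2, p1, p2, k3] as OpenCV has them; the pictures are not rectified), "view" (4x4, takes a point from world to camera coordinates). Camera axes: x right, y down, z forward; pixel columns grow to the right and rows downward; lengths in m; the calibration is good to about 2 mm. A picture is of the moment at which its call begins: read the wrist's pose just before it. get_calibration takes no time and is no camera call; for the wrist camera it gives the pose at the moment of the call.
- bot.job_done(): hands the job in; it is judged then, once.
The state is a dict: "time": time; "q": joint angles; "qd": joint speeds; "joint_efforts": joint torques, N m; "ee_pos": TCP position; "tcp_rot": TCP orientation; "wrist_force": force on the tool from outside, world axes, zero at the start; "torque": the same for the moment, N m; "opening": finger opening in m; "grasp_force": force on a finger pad.
Only numpy, scipy, OpenCV 4.12 (cv2) and the standard library are available. Lean on these libraries where they do the work, as an engineer would, in place of code of your own. Each camera call takes 0.05 s, during which the arm holds its last target. There are 200 camera calls.

## Working session

There is one attempt and no reset: what is moved stays moved. The work goes in short steps, Python scripts to look and compute and a tool call to move; the robot and the scene stay as the last step left them, time stands still between calls to the robot, and variables do not carry over. Pictures are saved under pics/ and viewed, at most 14 in all, crops included, and the job is handed in when it is done.

Besides the shell and the picture viewer there is one more tool, called after ">>>" in YAML: its name, and indented under it one key for each argument. carry_out: Moves the arm, as the interface text tells. Shifts and turns lie within -1 to 1; 1 stands for 0.04 m of shift or 0.1 rad of turn. Its arguments: {"type":"object","properties":{"targets":{"type":"string"},"newtons":{"type":"number"}},"required":["targets"]}

```bash
mkdir -p pics; ls
cat > h.py <<'E'
import numpy as np, cv2
from workcell import monitor, camera, get_calibration, bot
def snap(name,fn):
    c=get_calibration(name); im=camera(name); np.save('pics/'+fn+'.npy',im)
    import pickle; pickle.dump(c,open('pics/'+fn+'.pkl','wb'))
    cv2.imwrite('pics/'+fn+'.png',im[...,::-1]); return im
def load(fn):
    import pickle; return np.load('pics/'+fn+'.npy'), pickle.load(open('pics/'+fn+'.pkl','rb'))
def K(c): return np.array([[c['fx'],0,c['cx']],[0,c['fy'],c['cy']],[0,0,1.]])
def world(fn,uv,z):
    _,c=load(fn); n=cv2.undistortPoints(np.array(uv,float).reshape(-1,1,2),K(c),np.array(c['D'],float)).reshape(-1,2)
    V=np.array(c['view']); R=V[:3,:3]; o=-R.T@V[:3,3]; d=np.c_[n,np.ones(len(n))]@R
    return o+d*((np.broadcast_to(z,len(n))-o[2])/d[:,2])[:,None]
def pix(fn,P):
    _,c=load(fn); V=np.array(c['view'],float)
    return cv2.projectPoints(np.array(P,float).reshape(-1,1,3),cv2.Rodrigues(V[:3,:3])[0],V[:3,3],K(c),np.array(c['D'],float))[0].reshape(-1,2)
def crop(fn,x0,y0,x1,y1,s,out):
    im,_=load(fn); cv2.imwrite('pics/'+out+'.png',cv2.resize(im[y0:y1,x0:x1],None,fx=s,fy=s,interpolation=cv2.INTER_CUBIC)[...,::-1])
E
python3 - <<'E'
from h import *
print(monitor.get_obs())
a=snap('scene','s0');b=snap('top','t0')
for n in('s0','t0'):
    c=load(n)[1]; V=np.array(c['view']); print(c['fx'],-V[:3,:3].T@V[:3,3],V[2,:3])
E
```

```text
pics
{'time': 0.0, 'q': array([-6.86963924e+01,  5.01120521e+00,  1.00326554e+01,  9.50999756e+01,
       -1.09608646e-03,  8.99988982e+01]), 'qd': array([-0.15479574,  0.04033775, -0.01232366, -0.0209793 , -0.10032795,
        0.01534145]), 'joint_efforts': array([-8.73264271e-04, -5.20391071e+01,  4.64803970e+01,  1.61164283e-02,
       -1.05378886e-04,  2.28582870e-06]), 'ee_pos': array([ 0.19981639, -0.51241307,  0.4039658 ]), 'tcp_rot': array([-1.79921475e+02,  1.09457543e-03,  2.13047109e+01]), 'wrist_force': array([-0.20025939,  0.69423046,  0.18350858]), 'torque': array([ 0.03651484,  0.05914454, -0.00769871]), 'grasp_force': 0.0, 'opening': 0.08528537184952323}
489.0628789055654 [0.03986769 0.88072269 0.69517269] [ 0.37543608 -0.75647155 -0.53553576]
410.3926807225079 [ 0.38039021 -0.00418695  1.08131925] [ 0.08627191  0.01237632 -0.99619475]
```

View pics/s0.png

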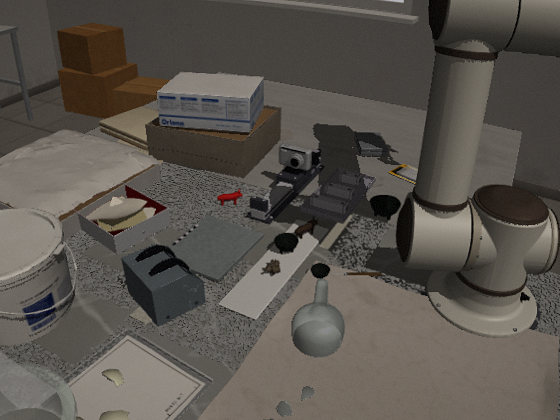

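View pics/t0.png

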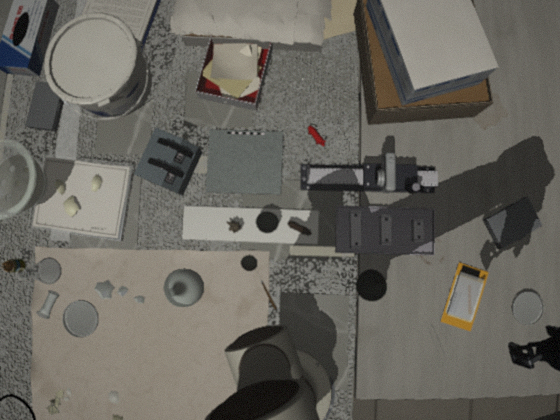

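The top view shows, on the foam: stone (236,224), cup (268,221), bull (300,227). Cups elsewhere are at (371,285) and (250,263), and the red bull is at (317,133). The block is at (168,160), board (245,162), rail (368,178) and tray (385,230). Next, a closer crop.

Run:
```python
from h import *
crop('t0',130,115,450,305,2.5,'t0c')
```

```text
(no output)
```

View pics/t0c.png

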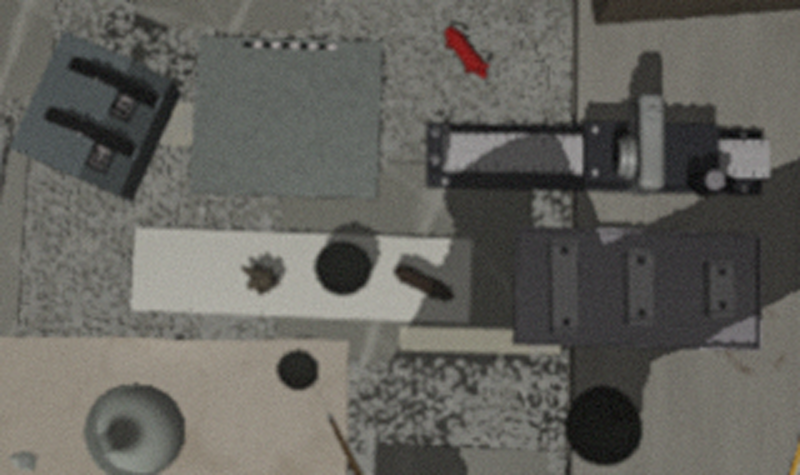

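Run:
```python
from h import *
np.set_printoptions(precision=4,suppress=True)
def w(n,pts,z): 
    P=world('t0',[(130+a/2.5,115+b/2.5) for a,b in pts],z); print(n,P[:,:2].tolist() if 0 else '\n',P[:,:2])
w('board corners TL TR BR BL',[(202,37),(384,39),(379,196),(190,193)],.010)
w('foam TL TR BR BL',[(133,228),(471,240),(470,323),(131,311)],.006)
w('block top corners TL, TR,BR(face bottom?) BL',[(60,37),(178,82),(133,198),(14,150)],.092)
w('rims tens ends? A(70,64)-(157,101); B(47,113)-(133,151)',[(70,64),(157,101),(47,113),(133,151)],.096)
w('stone',[(262,273)],.02); w('cup',[(344,267)],.037); w('cup small',[(298,369)],.035);w('bull ends',[(397,267),(452,297)],.04)
w('tray TL TR BR BL',[(515,229),(757,232),(758,346),(516,340)],.014)
w('sp100',[(565,243),(564,331)],.027);w('sp80',[(640,250),(639,323)],.027);w('sp60',[(722,261),(721,314)],.027)
w('rail stop-left base',[(428,124),(428,187)],.02)
w('stop top',[(430,122),(443,122),(443,186),(430,186)],.062)
w('rail right end',[(768,140),(768,178)],.032)
w('carr front',[(584,122),(584,190)],.049)
w('knob',[(714,180)],.088)
w('flask neck',[(122,432)],.146);w('flask body',[(135,432)],.05)
```

```text
board corners TL TR BR BL 
 [[0.687  0.2206]
 [0.689  0.0242]
 [0.5192 0.0243]
 [0.517  0.2248]]
foam TL TR BR BL 
 [[ 0.4785  0.2853]
 [ 0.4759 -0.0737]
 [ 0.3888 -0.0747]
 [ 0.3903  0.283 ]]
block top corners TL, TR,BR(face bottom?) BL 
 [[0.6616 0.3484]
 [0.6172 0.225 ]
 [0.5002 0.2637]
 [0.5454 0.3877]]
rims tens ends? A(70,64)-(157,101); B(47,113)-(133,151) 
 [[0.6328 0.3346]
 [0.5967 0.244 ]
 [0.5826 0.3548]
 [0.5462 0.2652]]
stone 
 [[0.434  0.1432]]
cup 
 [[0.4418 0.0571]]
cup small 
 [[0.3367 0.1006]]
bull ends 
 [[ 0.4432  0.003 ]
 [ 0.4143 -0.0536]]
tray TL TR BR BL 
 [[ 0.488  -0.119 ]
 [ 0.4923 -0.3766]
 [ 0.3722 -0.3779]
 [ 0.3724 -0.1224]]
sp100 
 [[ 0.4737 -0.1697]
 [ 0.383  -0.1702]]
sp80 
 [[ 0.4686 -0.248 ]
 [ 0.3932 -0.2478]]
sp60 
 [[ 0.4596 -0.3346]
 [ 0.4045 -0.3338]]
rail stop-left base 
 [[ 0.5956 -0.025 ]
 [ 0.5288 -0.0267]]
stop top 
 [[ 0.5892 -0.0262]
 [ 0.5896 -0.0393]
 [ 0.5244 -0.0409]
 [ 0.524  -0.0278]]
rail right end 
 [[ 0.5879 -0.3828]
 [ 0.5476 -0.3824]]
carr front 
 [[ 0.5967 -0.1843]
 [ 0.5264 -0.1849]]
knob 
 [[ 0.5348 -0.3074]]
flask neck 
 [[0.2782 0.2492]]
flask body 
 [[0.2683 0.2619]]
```

>>> carry_out:
  targets: "0 0 0 0 0 0.93 0.3;0 0 0 0 0 0.93 0.3;0 0 0 0 0 0.93 0.3;0 0 0 0 0 0.93 0.3;0.55 -0.65 0.2 0 0 0 0.3;0.55 -0.65 0.2 0 0 0 0.3;0.55 -0.65 0.2 0 0 0 0.3;0.55 -0.65 0.2 0 0 0 0.3"

```text
time: 0.77
ee_pos: [0.2884, -0.4073, 0.3719]
tcp_rot: [-180.0, 0.0, -0.1]
wrist_force: [1.0, -0.5, -0.7]
opening: 0.0555
grasp_force: 0.0
```

>>> carry_out:
  targets: "0.6 -0.67 0.3 0 0 0 0.3;0.6 -0.67 0.3 0 0 0 0.3;0.6 -0.67 0.3 0 0 0 0.3;0.6 -0.67 0.3 0 0 0 0.3;0.6 -0.67 0.3 0 0 0 0.3;0.6 -0.67 0.3 0 0 0 0.3;0 0 0 0 0 0 0.3;0 0 0 0 0 0 0.3"

```text
time: 1.43
ee_pos: [0.4325, -0.2461, 0.2996]
tcp_rot: [-179.9, 0.1, 0.2]
wrist_force: [-0.3, -0.3, 0.9]
opening: 0.0556
grasp_force: 0.0
```

Run:
```python
from h import *
o=monitor.get_obs(); print(o['time'],o['ee_pos'],o['tcp_rot'],o['wrist_force'],o['opening'])
snap('wrist','w1')
```

```text
1.4333 [ 0.43254874 -0.24614831  0.29956379] [-1.79941150e+02  1.10220991e-01  1.91086924e-01] [-0.32542539 -0.28049872  0.93859308] 0.055573512473006376
```

View pics/w1.png

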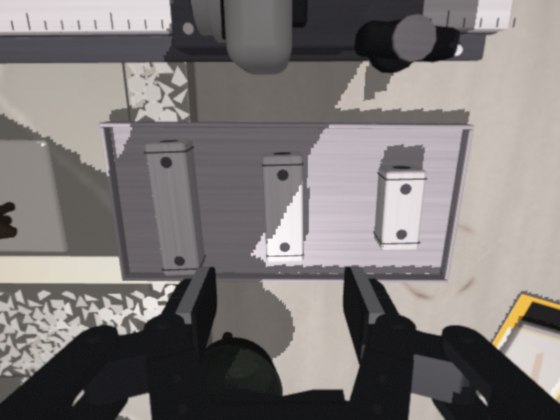

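The wrist view shows the tray's three bars, with the 80 in the middle: top face about (264-303, 158-258). The knob is at (413,38).

Run:
```python
from h import *
np.set_printoptions(precision=4,suppress=True)
print(world('w1',[(264,158),(302,158),(303,257),(265,257),(283,175),(285,247)],.027))
print(world('w1',[(157,147),(193,145),(200,269),(162,271),(382,176),(423,176),(418,240),(378,240)],.027))
print(world('w1',[(413,38)],.088), world('w1',[(173,35)],.049))
```

```text
[[ 0.4703 -0.2347  0.027 ]
 [ 0.4704 -0.2607  0.027 ]
 [ 0.3962 -0.263   0.027 ]
 [ 0.3962 -0.2347  0.027 ]
 [ 0.4585 -0.2478  0.027 ]
 [ 0.4043 -0.2495  0.027 ]]
[[ 0.4776 -0.1623  0.027 ]
 [ 0.479  -0.1868  0.027 ]
 [ 0.3861 -0.1854  0.027 ]
 [ 0.3843 -0.1565  0.027 ]
 [ 0.458  -0.3165  0.027 ]
 [ 0.4581 -0.345   0.027 ]
 [ 0.4102 -0.3473  0.027 ]
 [ 0.4101 -0.3179  0.027 ]]
[[ 0.5364 -0.3072  0.088 ]] [[ 0.5432 -0.1852  0.049 ]]
```

>>> carry_out:
  targets: "0 0.035 0.6 0 0 0 0.3;0 0.035 0.6 0 0 0 0.3;0 0 0.6 0 0 0 0.3;0 0 0.6 0 0 0 0.3;0 0 0.4 0 0 0 0.3;0 0 0.17 0 0 0 0.3;0 0 0 0 0 0 0.3;0 0 0 0 0 0 -1"
  newtons: 50

```text
time: 2.15
ee_pos: [0.4317, -0.2512, 0.1828]
tcp_rot: [180.0, -0.0, -0.1]
wrist_force: [0.6, 0.2, -0.1]
opening: 0.045
grasp_force: 0.0
```

>>> carry_out:
  targets: "0 0 0 0 0 0 -1;0 0 0 0 0 0 -1;0 0 0 0 0 0 -1;0 0 0 0 0 0 -1;0 0 -0.3 0 0 0 -1;0 0 -0.5 0 0 0 -1;0 0 -0.5 0 0 0 -1;0 0 -0.5 0 0 0 -1"

```text
time: 2.82
ee_pos: [0.4317, -0.2504, 0.2557]
tcp_rot: [180.0, -0.0, -0.0]
wrist_force: [0.8, -0.5, -1.5]
opening: 0.0271
grasp_force: 50.3
```

>>> carry_out:
  targets: "0 -0.84 -0.2 0 0 0 -1;0 -0.84 -0.2 0 0 0 -1;0 -0.84 -0.2 0 0 0 -1;0 -0.84 0 0 0 0 -1;0 -0.84 0 0 0 0 -1;0.8 0 0 0 0 0 -1;0.8 0 0 0 0 0 -1;0.8 0 0 0 0 0 -1"

```text
time: 3.48
ee_pos: [0.5289, -0.0815, 0.2796]
tcp_rot: [180.0, -0.1, 0.1]
wrist_force: [0.1, -0.2, -1.3]
opening: 0.0265
grasp_force: 50.6
```

>>> carry_out:
  targets: "0.85 0 0 0 0 -0.7 -1;0 0 0 0 0 -0.97 -1;0 0 0 0 0 -0.97 -1;0 0 0 0 0 -0.97 -1;0 0 0 0 0 -0.97 -1;0 0 0 0 0 -0.97 -1;0 0 0 0 0 -0.97 -1;0 0 0 0 0 -0.97 -1"

```text
time: 4.15
ee_pos: [0.5619, -0.0824, 0.2789]
tcp_rot: [180.0, -0.0, 43.2]
wrist_force: [0.2, 0.2, -1.8]
opening: 0.0267
grasp_force: 50.5
```

>>> carry_out:
  targets: "0 0 0 0 0 -0.97 -1;0 0 0 0 0 -0.97 -1;0 0 0 0 0 -0.97 -1;0 0 0 0 0 -0.97 -1;0 0 0 0 0 -0.97 -1;0 0 0 0 0 -0.97 -1;0 0 0 0 0 -0.97 -1;0 0 0 0 0 -0.97 -1"

```text
time: 4.82
ee_pos: [0.5619, -0.0824, 0.279]
tcp_rot: [180.0, 0.0, 87.6]
wrist_force: [0.4, -0.6, -2.0]
opening: 0.0268
grasp_force: 50.5
```

>>> carry_out:
  targets: "0 0 0 0 0 -0.45 -1;0 0 0 0 0 0 -1;0 0 0 0 0 0 -1;0 0 0 0 0 0 -1;0 0 0 0 0 0 -1;0 0 0 0 0 0 -1;0 0 0 0 0 0 -1;0 0 0 0 0 0 -1"

```text
time: 5.48
ee_pos: [0.5619, -0.0825, 0.2779]
tcp_rot: [-180.0, -0.0, 89.9]
wrist_force: [0.0, -0.6, -1.8]
opening: 0.0268
grasp_force: 50.5
```

Run:
```python
from h import *
o=monitor.get_obs(); print(o['time'],o['q'],o['ee_pos'],o['tcp_rot'])
snap('wrist','w2')
```

```text
5.4833 [-8.35061491e+00  6.79313180e+00 -1.97180118e+00  8.12405305e+01
  1.14174634e-03  8.17235765e+01] [ 0.5618887  -0.08247545  0.27787394] [-1.79994758e+02 -1.91632464e-03  8.99258084e+01]
```

View pics/w2.png

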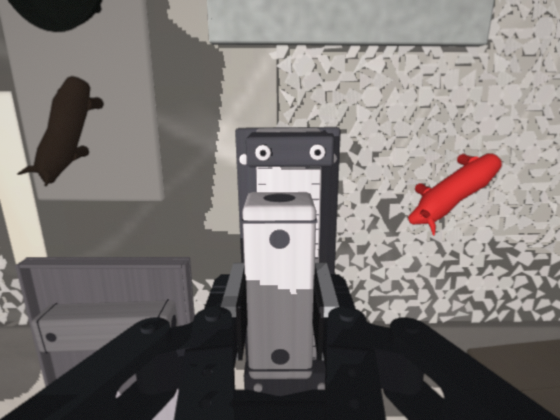

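The wrist view shows the spacer held lengthways over the rail. The stop top spans about (247-333, 137-166), with screws at (263,152) and (317,152). The bull on the foam and the red bull both look upright.

Run:
```python
from h import *
np.set_printoptions(precision=4,suppress=True)
print(world('w2',[(263,152),(317,152),(247,166),(333,166),(247,137),(333,137)],.062))
print(world('w2',[(256,185),(323,185)],.032),world('w2',[(237,129),(340,129)],.008))
print(world('w2',[(249,218),(312,218),(248,370),(314,370)],.124))
print(world('w2',[(68,80),(48,180),(52,130),(90,110)],.04))
```

```text
[[ 0.5529 -0.031   0.062 ]
 [ 0.581  -0.031   0.062 ]
 [ 0.5443 -0.0383  0.062 ]
 [ 0.5897 -0.0384  0.062 ]
 [ 0.5447 -0.0233  0.062 ]
 [ 0.589  -0.0234  0.062 ]]
[[ 0.5468 -0.0558  0.032 ]
 [ 0.5885 -0.0559  0.032 ]] [[ 0.5335 -0.0237  0.008 ]
 [ 0.6014 -0.0238  0.008 ]]
[[ 0.5502 -0.0462  0.124 ]
 [ 0.5734 -0.0463  0.124 ]
 [ 0.5478 -0.1149  0.124 ]
 [ 0.576  -0.115   0.124 ]]
[[ 0.4452  0.0056  0.04  ]
 [ 0.4229 -0.0506  0.04  ]
 [ 0.4311 -0.0213  0.04  ]
 [ 0.4547 -0.0103  0.04  ]]
```

>>> carry_out:
  targets: "0 0.125 0 0 0 0 -1;0 0 0.4 0 0 0 -1;0 0 0.4 0 0 0 -1;0 0 0.4 0 0 0 -1;0 0 0.3 0 0 0 -1;0 0 0.12 0 0 0 -1;0 0 0.04 0 0 0 -1;0 0 0 0 0 0 -1"

```text
time: 6.2
ee_pos: [0.5667, -0.0824, 0.2127]
tcp_rot: [-180.0, -0.0, 89.9]
wrist_force: [-6.6, 1.8, 7.2]
opening: 0.0268
grasp_force: 51.7
```

>>> carry_out:
  targets: "0 0 0 0 0 0 0.2;0 0 0 0 0 0 0.2;0 0 0 0 0 0 0.2;0 0 -0.2 0 0 0 0.2;0 0 -0.7 0 0 0 0.2;0 0 -0.9 0 0 0 0.2;0 0 -0.9 0 0 0 0.2;0 0 -0.2 0 0 0 0.2"

```text
time: 6.87
ee_pos: [0.5674, -0.0826, 0.3344]
tcp_rot: [179.5, 0.1, 89.9]
wrist_force: [1.1, -0.0, 0.5]
opening: 0.0513
grasp_force: 0.0
```

>>> carry_out:
  targets: "-0.9 -0.1 0 0 0 0 0.2;-0.9 -0.12 0 0 0 0 0.2;-0.9 -0.12 0 0 0 0 0.2;-0.9 -0.12 0 0 0 0 0.2;-0.9 -0.12 0 0 0 0 0.2;-0.9 -0.12 0 0 0 0 0.2;-0.2 -0.12 0 0 0 0 0.2;0 0 0 0 0 0 0.2"

```text
time: 7.53
ee_pos: [0.5329, -0.3089, 0.3275]
tcp_rot: [-180.0, 0.0, 89.7]
wrist_force: [-0.1, 0.9, -1.0]
opening: 0.051
grasp_force: 0.0
```

Run:
```python
from h import *
o=monitor.get_obs(); print(o['time'],o['ee_pos'],o['tcp_rot'],o['wrist_force'])
snap('wrist','w3')
```

```text
7.5333 [ 0.53292941 -0.30894104  0.32754173] [-1.79987476e+02  1.41360140e-02  8.97404395e+01] [-0.0607122   0.90531105 -0.99681145]
```

View pics/w3.png

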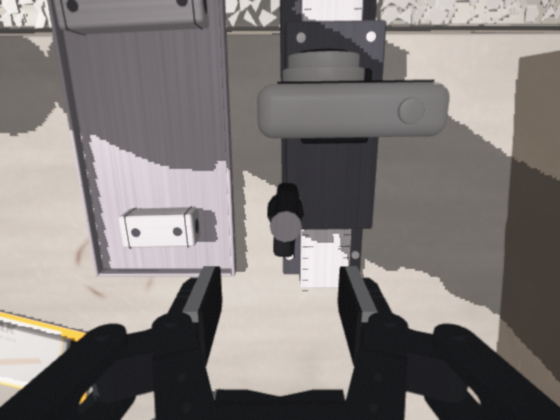

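The wrist view shows the knob bar from (288,183) to (284,256), centre (286,222), and the carriage front edge at row 22.

Run:
```python
from h import *
np.set_printoptions(precision=4,suppress=True)
print(world('w3',[(288,185),(284,254),(286,222)],.086),world('w3',[(286,22),(384,22)],.049))
```

```text
[[ 0.5377 -0.2814  0.086 ]
 [ 0.5352 -0.3274  0.086 ]
 [ 0.5365 -0.3053  0.086 ]] [[ 0.5371 -0.1853  0.049 ]
 [ 0.5986 -0.1856  0.049 ]]
```

>>> carry_out:
  targets: "0.09 0.04 0.5 0 0 0 0;0 0 0.6 0 0 0 0;0 0 0.6 0 0 0 0;0 0 0.4 0 0 0 0;0 0 0.1 0 0 0 0;0 0 0 0 0 0 -1;0 0 0 0 0 0 -1;0 0 0 0 0 0 -1"
  newtons: 40

```text
time: 8.25
ee_pos: [0.5361, -0.3025, 0.2412]
tcp_rot: [179.9, 0.0, 90.0]
wrist_force: [1.6, 1.9, 0.2]
opening: 0.0127
grasp_force: 43.5
```

>>> carry_out:
  targets: "0 0 0 0 0 0 -1;0 0 0 0 0 0 -1;0 0 0 0 0 0 -1;0.2 0 0 0 0 0 -1;0.2 0 0 0 0 0 -1;0.2 0 0 0 0 0 -1;0.2 0 0 0 0 0 -1;0 0 0 0 0 0 -1"

```text
time: 8.92
ee_pos: [0.5359, -0.2703, 0.2411]
tcp_rot: [179.9, 0.1, 90.0]
wrist_force: [1.7, 2.1, 5.8]
opening: 0.0132
grasp_force: 44.2
```

>>> carry_out:
  targets: "0.2 0 0 0 0 0 -1;0.2 0 0 0 0 0 -1;0.15 0 0 0 0 0 -1;0.1 0 0 0 0 0 -1;0.06 0 0 0 0 0 -1;0.04 0 0 0 0 0 -1;0.04 0 0 0 0 0 -1;0 0 0 0 0 0 -1"

```text
time: 9.58
ee_pos: [0.5357, -0.2396, 0.2411]
tcp_rot: [179.9, 0.1, 89.9]
wrist_force: [-0.2, -0.4, 6.4]
opening: 0.0129
grasp_force: 44.3
```

>>> carry_out:
  targets: "0.03 0 0 0 0 0 -1;0 0 0 0 0 0 -1;0.03 0 0 0 0 0 -1;0 0 0 0 0 0 -1;0.03 0 0 0 0 0 -1;0 0 0 0 0 0 -1;0 0 0 0 0 0 -1;0 0 0 0 0 0 -1"

```text
time: 10.25
ee_pos: [0.5357, -0.2364, 0.2411]
tcp_rot: [179.9, 0.2, 89.9]
wrist_force: [-0.2, -2.5, 7.2]
opening: 0.0129
grasp_force: 44.2
```

>>> carry_out:
  targets: "0.03 0 0 0 0 0 -1;0 0 0 0 0 0 -1;0 0 0 0 0 0 -1;0.03 0 0 0 0 0 -1;0 0 0 0 0 0 -1;0 0 0 0 0 0 -1;0 0 0 0 0 0 -1;0 0 0 0 0 0 -1"

```text
time: 10.92
ee_pos: [0.5357, -0.2351, 0.2411]
tcp_rot: [179.9, 0.3, 89.8]
wrist_force: [-0.0, -10.8, 4.8]
opening: 0.013
grasp_force: 43.7
```

>>> carry_out:
  targets: "0 0 0 0 0 0.8 -1;0 0 0 0 0 0.8 -1;0 0 0 0 0 0.8 -1;0 0 0 0 0 0.8 -1;0 0 0 0 0 0.8 -1;0 0 0 0 0 0.8 -1;0 0 0 0 0 0.8 -1;0 0 0 0 0 0.8 -1"

```text
time: 11.58
ee_pos: [0.5374, -0.2357, 0.2412]
tcp_rot: [179.4, 0.1, 53.0]
wrist_force: [15.2, -17.6, -4.8]
opening: 0.0125
grasp_force: 42.4
```

>>> carry_out:
  targets: "0 0 0 0 0 0.8 -1;0 0 0 0 0 0.8 -1;0 0 0 0 0 0.8 -1;0 0 0 0 0 0.8 -1;0 0 0 0 0 0.8 -1;0 0 0 0 0 0.8 -1;0 0 0 0 0 0.8 -1;0 0 0 0 0 0 -1"

```text
time: 12.25
ee_pos: [0.5384, -0.237, 0.2412]
tcp_rot: [179.2, -0.3, 20.8]
wrist_force: [22.3, -26.7, -10.8]
opening: 0.0131
grasp_force: 41.9
```

Run:
```python
from h import *
o=monitor.get_obs(); print(o['time'],o['ee_pos'],o['tcp_rot'],o['wrist_force'],o['torque'])
```

```text
12.25 [ 0.53839358 -0.23698469  0.24123359] [179.19953873  -0.31262479  20.75831777] [ 22.2559403  -26.69804822 -10.83927603] [-5.17005178 -4.4107058   0.1243987 ]
```

>>> carry_out:
  targets: "0.02 0.06 0 0 0 0 -1;0 0 0 0 0 0 -1;0 0 0 0 0 0.5 -1;0 0 0 0 0 0.5 -1;0 0 0 0 0 0.5 -1;0 0 0 0 0 0.3 -1;0 0 0 0 0 0 -1;0 0 0 0 0 0 -1"

```text
time: 12.92
ee_pos: [0.5393, -0.2381, 0.2413]
tcp_rot: [179.4, -0.3, 10.8]
wrist_force: [15.4, -21.5, -5.4]
opening: 0.0135
grasp_force: 49.5
```

Run:
```python
from h import *
o=monitor.get_obs(); print(o['time'],o['ee_pos'],o['tcp_rot'],o['wrist_force'],o['torque'])
```

```text
12.9167 [ 0.53925952 -0.23810733  0.24126396] [179.41301117  -0.33904776  10.81961411] [ 15.35257288 -21.50371826  -5.38602893] [-4.03407626 -3.11377325  1.00395303]
```

>>> carry_out:
  targets: "0 0 0 0 0 0 0;0 0 0 0 0 0 0.1;0 0 0 0 0 0 0.1;0 0 0 0 0 0 0.1;0 0 -0.5 0 0 0 0.1;0 0 -0.6 0 0 0 0.1;0 0 -0.6 0 0 0 0.1;0 0 -0.6 0 0 0 0.1"

```text
time: 13.58
ee_pos: [0.5367, -0.2353, 0.3325]
tcp_rot: [-180.0, 0.1, 10.9]
wrist_force: [-0.2, -0.8, -0.1]
opening: 0.0469
grasp_force: 0.0
```

>>> carry_out:
  targets: "0 0 0 0 0 -0.9 0.1;0 0 0 0 0 -0.98 0.1;0 0 0 0 0 -0.98 0.1;0 0 0 0 0 -0.98 0.1;0 0 0 0 0 -0.98 0.1;0 0 0 0 0 -0.98 0.1;0 0 0 0 0 -0.98 0.1;0 0 0 0 0 -0.98 0.1"

```text
time: 14.25
ee_pos: [0.5369, -0.2352, 0.3315]
tcp_rot: [-180.0, 0.0, 55.6]
wrist_force: [-0.9, 0.6, -0.8]
opening: 0.0466
grasp_force: 0.0
```

>>> carry_out:
  targets: "0 0 0 0 0 -0.98 0.1;0 0 0 0 0 -0.98 0.1;0 0 0 0 0 -0.98 0.1;0 0 0 0 0 -0.98 0.1;0 0 0 0 0 -0.98 0.1;0 0 0 0 0 -0.98 0.1;0 0 0 0 0 -0.1 0.1;0 0 0 0 0 0 0.1"

```text
time: 14.92
ee_pos: [0.537, -0.2352, 0.3315]
tcp_rot: [-180.0, -0.0, 89.5]
wrist_force: [-0.1, 0.6, -0.2]
opening: 0.047
grasp_force: 0.0
```

Run:
```python
from h import *
o=monitor.get_obs(); print(o['time'],o['ee_pos'],o['tcp_rot'],o['wrist_force'],o['torque'])
snap('wrist','w4')
```

```text
14.9167 [ 0.53699202 -0.2352014   0.33148882] [-1.79973564e+02 -2.44174618e-03  8.94720425e+01] [-0.07269382  0.5979541  -0.23056569] [-0.02888199 -0.03022253  0.04352717]
```

View pics/w4.png

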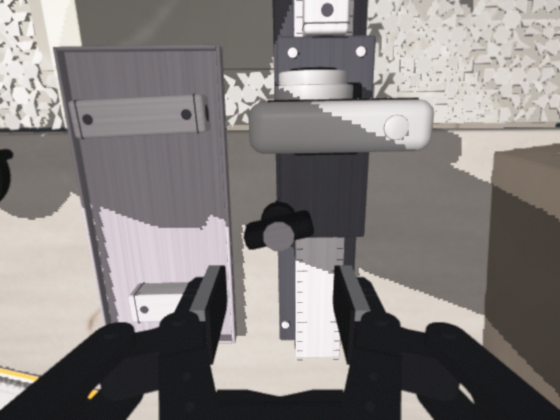

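The wrist view shows the knob bar turned nearly crosswise, from (245,237) to (312,222). The carriage front at row 37 is right up against the spacer.

Run:
```python
from h import *
np.set_printoptions(precision=4,suppress=True)
print(world('w4',[(277,37),(374,37)],.049),world('w4',[(247,236),(311,223)],.086))
```

```text
[[ 0.5359 -0.1195  0.049 ]
 [ 0.5985 -0.1201  0.049 ]] [[ 0.5151 -0.2424  0.086 ]
 [ 0.5567 -0.2338  0.086 ]]
```

>>> carry_out:
  targets: "0.9 0.2 0 0 0 0 0.2;0.9 0.2 0 0 0 0 0.2;0.9 0.2 0 0 0 0 0.2;0.9 0.15 0 0 0 0 0.2;0.3 0 0 0 0 0 0.2;0 0 0.5 0 0 0 0.2;0 0 0.6 0 0 0 0.2;0 0 0 0 0 0 0.2"

```text
time: 15.63
ee_pos: [0.5673, -0.079, 0.2833]
tcp_rot: [-179.7, -0.0, 89.5]
wrist_force: [-0.6, 0.4, -0.8]
opening: 0.0513
grasp_force: 0.0
```

>>> carry_out:
  targets: "0 0 0.5 0 0 0 0.2;0 0 0.6 0 0 0 0.2;0 0 0.5 0 0 0 0.2;0 0 0.12 0 0 0 0.2;0 0 0 0 0 0 0.2;0 0 0 0 0 0 -1;0 0 0 0 0 0 -1;0 0 0 0 0 0 -1"
  newtons: 50

```text
time: 16.3
ee_pos: [0.5686, -0.0796, 0.2209]
tcp_rot: [179.9, 0.0, 89.6]
wrist_force: [-4.5, -0.7, 6.6]
opening: 0.0263
grasp_force: 50.5
```

>>> carry_out:
  targets: "0 0 0 0 0 0 -1;0 0 0 0 0 0 -1;0 0 -0.1 0 0 0 -1;0 0 -0.2 0 0 0 -1;0 0 -0.3 0 0 0 -1;0 0 -0.4 0 0 0 -1;0 0 -0.5 0 0 0 -1;0 0 -0.3 0 0 0 -1"

```text
time: 16.97
ee_pos: [0.5685, -0.0793, 0.2943]
tcp_rot: [179.8, -0.0, 89.6]
wrist_force: [0.2, -0.4, -0.4]
opening: 0.0262
grasp_force: 50.4
```

>>> carry_out:
  targets: "0 -0.8 -0.2 0 0 0 -1;0 -0.9 0 0 0 0 -1;0 -0.9 0 0 0 0 -1;0 -0.8 0 0 0 0 -1;0 0 0 0 0 0.97 -1;0 0 0 0 0 0.97 -1;0 0 0 0 0 0.97 -1;0 0 0 0 0 0.97 -1"

```text
time: 17.63
ee_pos: [0.4321, -0.0784, 0.3001]
tcp_rot: [179.9, -0.0, 67.1]
wrist_force: [-0.3, -0.2, -2.0]
opening: 0.0263
grasp_force: 50.7
```

>>> carry_out:
  targets: "0 0 0 0 0 0.98 -1;0 0 0 0 0 0.98 -1;0 0 0 0 0 0.98 -1;0 0 0 0 0 0.98 -1;0 0 0 0 0 0.98 -1;0 0 0 0 0 0.98 -1;0 0 0 0 0 0.98 -1;0 0 0 0 0 0.98 -1"

```text
time: 18.3
ee_pos: [0.4323, -0.0784, 0.2999]
tcp_rot: [180.0, -0.1, 22.2]
wrist_force: [-0.0, -0.2, -1.8]
opening: 0.0266
grasp_force: 50.7
```

>>> carry_out:
  targets: "0 0 0 0 0 0.97 -1;0 0 0 0 0 0.97 -1;0 0 0 0 0 0.97 -1;0 0 0 0 0 0.97 -1;0 0.9 0 0 0 0 -1;0 0.9 0 0 0 0 -1;0 0.9 0 0 0 0 -1;0 0 0 0 0 0 -1"

```text
time: 18.97
ee_pos: [0.4326, -0.1906, 0.2998]
tcp_rot: [179.9, -0.1, 0.0]
wrist_force: [-0.7, 0.1, -2.9]
opening: 0.0263
grasp_force: 50.8
```

Run:
```python
from h import *
o=monitor.get_obs(); print(o['time'],o['ee_pos'],o['tcp_rot'],o['wrist_force'],o['torque'])
snap('wrist','w5')
```

```text
18.9667 [ 0.43258478 -0.19061775  0.29976203] [ 1.79878764e+02 -9.53685237e-02  1.82757327e-02] [-0.72348331  0.09628193 -2.92669199] [ 0.03454419  0.00575617 -0.0236345 ]
```

View pics/w5.png

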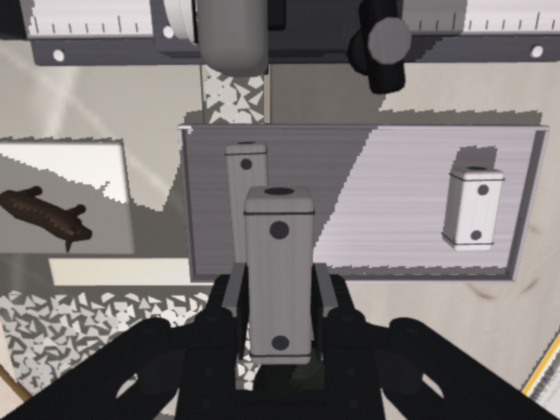

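The wrist view shows the spacer held at (280,275). The 100 and 60 are in the tray, and the empty place lies between them at about (350,200).

>>> carry_out:
  targets: "0 0.75 0 0 0 0 -1;0 0.73 0 0 0 0 -1;0 0 0.6 0 0 0 -1;0 0 0.7 0 0 0 -1;0 0 0.7 0 0 0 -1;0 0 0.5 0 0 0 -1;0 0 0.1 0 0 0 -1;0 0 0 0 0 0 -1"

```text
time: 19.68
ee_pos: [0.4327, -0.2449, 0.1944]
tcp_rot: [-179.9, 0.1, 0.3]
wrist_force: [0.3, -0.5, -2.3]
opening: 0.0264
grasp_force: 50.9
```

>>> carry_out:
  targets: "0 0 0.1 0 0 0 -1;0 0 0 0 0 0 -1;0 0 0.08 0 0 0 -1;0 0 0 0 0 0 -1;0 0 0 0 0 0 -1;0 0 0 0 0 0 -1;0 0 0 0 0 0 -1;0 0 0 0 0 0 -1"

```text
time: 20.35
ee_pos: [0.4334, -0.2457, 0.1918]
tcp_rot: [179.9, -0.2, 0.2]
wrist_force: [-9.8, 5.5, 24.3]
opening: 0.0267
grasp_force: 53.9
```

>>> carry_out:
  targets: "0 0 0 0 0 0 0.2;0 0 0 0 0 0 0.2;0 0 0 0 0 0 0.2;0 0 -0.6 0 0 0 0.2;0 0 -0.9 0 0 0 0.2;0 0 -0.9 0 0 0 0.2;0 0 -0.9 0 0 0 0.2;0 0 -0.2 0 0 0 0.2"

```text
time: 21.02
ee_pos: [0.4334, -0.246, 0.3337]
tcp_rot: [179.8, -0.4, 0.2]
wrist_force: [-0.2, -0.6, 0.4]
opening: 0.0513
grasp_force: 0.0
```

>>> carry_out:
  targets: "-0.15 -0.95 0 0 0 0 1;-0.15 -0.95 0 0 0 0 1;-0.15 -0.95 0 0 0 0 1;-0.15 -0.95 0 0 0 0 1;-0.15 -0.95 0 0 0 0 1;-0.15 -0.95 0 0 0 0 1;-0.15 -0.95 0 0 0 0 1;0 0 0 0 0 0 1"

```text
time: 21.68
ee_pos: [0.3892, 0.0102, 0.3277]
tcp_rot: [-179.4, -0.0, 1.5]
wrist_force: [1.4, 1.1, 0.6]
opening: 0.0853
grasp_force: 0.0
```

Run:
```python
from h import *
o=monitor.get_obs(); print(o['time'],o['ee_pos'],o['tcp_rot'],o['wrist_force'],o['torque'])
snap('wrist','w6')
c=load('w6')[1];V=np.array(c['view']); print(c['fx'],-V[:3,:3].T@V[:3,3],V[2,:3])
```

```text
21.6833 [0.3891852  0.01021771 0.32765735] [-1.79416591e+02 -2.68407369e-02  1.48304118e+00] [1.43975546 1.09542758 0.61154608] [-0.05696259 -0.0397221  -0.0551537 ]
356.29275733235374 [0.46693489 0.01294493 0.29821588] [-0.30501031  0.00207374 -0.95234679]
```

View pics/w6.png

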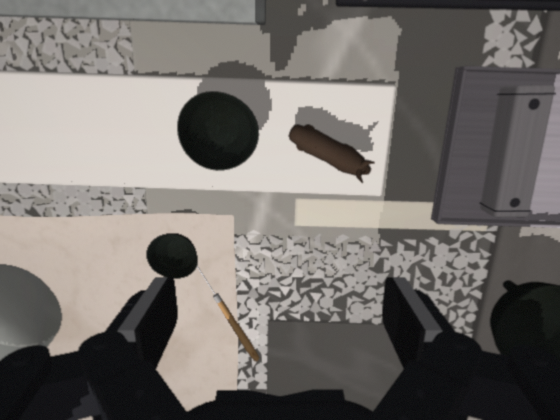

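The wrist view shows the bull upright, body from (296,131) to (362,167), and the cup rim centred at (218,131).

Run:
```python
from h import *
np.set_printoptions(precision=4,suppress=True)
B=world('w6',[(293,131),(364,167)],.040);print(B,B.mean(0),np.degrees(np.arctan2(*(B[1]-B[0])[[1,0]])))
print(world('w6',[(218,131),(178,130),(258,132),(218,92),(218,170)],.037))
```

```text
[[ 0.4445  0.0054  0.04  ]
 [ 0.4201 -0.0473  0.04  ]] [ 0.4323 -0.021   0.04  ] -114.79842222032696
[[0.4428 0.0592 0.037 ]
 [0.4428 0.0881 0.037 ]
 [0.4429 0.0305 0.037 ]
 [0.4695 0.0585 0.037 ]
 [0.4144 0.06   0.037 ]]
```

>>> carry_out:
  targets: "0.53 0.4 0 0 0 0 0.2;0.53 0.4 0 0 0 0 0.2;0 0 0 0 0 -0.97 0.2;0 0 0 0 0 -0.97 0.2;0 0 0 0 0 -0.97 0.2;0 0 0 0 0 -0.97 0.2;0 0 0 0 0 -0.97 0.2;0 0 0 0 0 -0.97 0.2"
  newtons: 30

```text
time: 22.4
ee_pos: [0.4333, -0.0253, 0.327]
tcp_rot: [-179.6, -0.3, 34.4]
wrist_force: [-0.0, -0.3, 0.1]
opening: 0.0509
grasp_force: 0.0
```

>>> carry_out:
  targets: "0 0 0 0 0 -0.97 0.2;0 0 0 0 0 -0.97 0.2;0 0 0 0 0 -0.97 0.2;0 0 0 0 0 -0.97 0.2;0 0 0 0 0 -0.97 0.2;0 0 0 0 0 -0.43 0.2;0 0 0 0 0 0 0.2;0 0 0 0 0 0 0.2"

```text
time: 23.07
ee_pos: [0.4332, -0.025, 0.327]
tcp_rot: [-179.8, -0.4, 64.3]
wrist_force: [-0.3, 0.1, 0.5]
opening: 0.0514
grasp_force: 0.0
```

Run:
```python
from h import *
np.set_printoptions(precision=4,suppress=True)
o=monitor.get_obs(); print(o['time'],o['ee_pos'],o['tcp_rot'])
snap('wrist','w7')
im,_=load('w7')
m=((im.max(2)<95)&(im[...,0].astype(int)-im[...,2]>12)).astype('uint8')
n,l,s,c=cv2.connectedComponentsWithStats(m)
for i in np.argsort(-s[1:,4])[:4]+1: print(s[i],c[i], world('w7',[c[i]],.036))
```

```text
23.0667 [ 0.4332 -0.025   0.327 ] [-179.7732   -0.4294   64.3372]
[ 265  163   24   83 1586] [276.4924 202.9559] [[ 0.4311 -0.02    0.036 ]]
[ 37 234   8  11  31] [ 41.0645 239.    ] [[0.2497 0.0341 0.036 ]]
[ 59 206   1   1   1] [ 59. 206.] [[0.279  0.0503 0.036 ]]
[ 61 201   1   1   1] [ 61. 201.] [[0.2828 0.0529 0.036 ]]
```

View pics/w7.png

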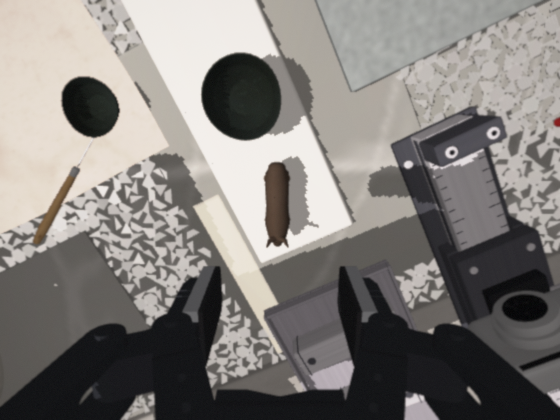

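The bull sits upright at (276,203), aligned with the fingers.

>>> carry_out:
  targets: "0.07 -0.09 0.6 0 0 0 0.2;0 0 0.8 0 0 0 0.2;0 0 0.8 0 0 0 0.2;0 0 0.8 0 0 0 0.2;0 0 0.4 0 0 0 0.2;0 0 0.15 0 0 0 0.2;0 0 0 0 0 0 0.2;0 0 0 0 0 0 -1"
  newtons: 25

```text
time: 23.78
ee_pos: [0.4313, -0.0191, 0.1862]
tcp_rot: [-179.8, -0.5, 64.5]
wrist_force: [0.6, -0.3, 0.6]
opening: 0.0403
grasp_force: 0.0
```

>>> carry_out:
  targets: "0 0 0 0 0 0 -1;0 0 0 0 0 0 -1;0 0 0 0 0 0 -1;0 0 0 0 0 0 -1;0 0 0 0 0 0 -1;0 0 -0.3 0 0 0 -1;0 0 -0.6 0 0 0 -1;0 0 -0.6 0 0 0 -1"

```text
time: 24.45
ee_pos: [0.4305, -0.0194, 0.2463]
tcp_rot: [-179.7, -0.4, 64.5]
wrist_force: [0.9, -0.3, -0.7]
opening: 0.0183
grasp_force: 24.7
```

>>> carry_out:
  targets: "0.7 0.44 0 0 0 0 -1;0.7 0.44 0 0 0 0 -1;0.7 0.44 0 0 0 0 -1;0.7 0.44 0 0 0 0 -1;0.67 0.45 0 0 0 0 -1;0 0 0.6 0 0 0 -1;0 0 0.6 0 0 0 -1;0 0 0 0 0 0 -1"

```text
time: 25.12
ee_pos: [0.5694, 0.0686, 0.1939]
tcp_rot: [-179.4, -0.2, 64.6]
wrist_force: [-1.1, -1.1, -2.0]
opening: 0.018
grasp_force: 24.8
```

>>> carry_out:
  targets: "0 0 0.12 0 0 0 -1;0 0 0.05 0 0 0 -1;0 0 0 0 0 0 -1;0 0 0 0 0 0 -1;0 0 0 0 0 0 0;0 0 0 0 0 0 0;0 0 0 0 0 0 0;0 0 -0.3 0 0 0 0"

```text
time: 25.78
ee_pos: [0.5697, 0.0681, 0.2017]
tcp_rot: [-179.6, -0.4, 64.5]
wrist_force: [0.2, 0.6, -1.2]
opening: 0.0427
grasp_force: 0.0
```

>>> carry_out:
  targets: "0 0 -0.7 0 0 0 0;0 0 -0.9 0 0 0 1;0 0 -0.9 0 0 0 1;0 0 -0.6 0 0 0 1;0 0 0 0 0 0 1;0 0 0 0 0 0 1;0 0 0 0 0 0 1;0 0 0 0 0 0 1"

```text
time: 26.45
ee_pos: [0.5702, 0.0671, 0.3261]
tcp_rot: [-179.7, -0.4, 64.5]
wrist_force: [0.1, 0.5, 0.4]
opening: 0.0854
grasp_force: 0.0
```

Run:
```python
from h import *
np.set_printoptions(precision=4,suppress=True)
o=monitor.get_obs(); print(o['time'],o['ee_pos'],o['tcp_rot'])
snap('wrist','w8')
```

```text
26.45 [0.5702 0.0671 0.3261] [-179.6815   -0.3901   64.5443]
```

View pics/w8.png

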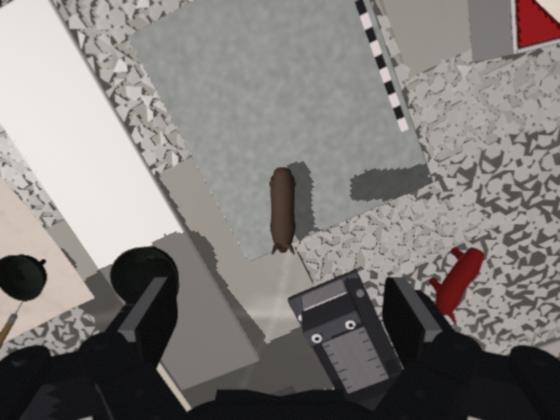

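The bull stands on the board at (283,207), with its head close to the near edge. I'll check that with numbers.

Run:
```python
from h import *
np.set_printoptions(precision=4,suppress=True)
print(world('w8',[(281,170),(283,250)],.046),world('w8',[(248,261),(430,181)],.01))
```

```text
[[0.5825 0.0956 0.046 ]
 [0.5574 0.0391 0.046 ]] [[0.5183 0.0285 0.01  ]
 [0.6861 0.0286 0.01  ]]
```

>>> carry_out:
  targets: "-0.39 -0.7 0 0 0 0 1;-0.39 -0.7 0 0 0 0 1;-0.39 -0.7 0 0 0 0 1;-0.38 -0.69 0 0 0 0 1;0 0 0.5 0 0 0 1;0 0 0.5 0 0 0 1;0 0 0.3 0 0 0 1;0 0 0 0 0 0 1"

```text
time: 27.17
ee_pos: [0.4421, 0.0595, 0.272]
tcp_rot: [-179.5, -0.3, 64.5]
wrist_force: [-0.0, -0.3, 0.1]
opening: 0.0854
grasp_force: 0.0
```

Run:
```python
from h import *
np.set_printoptions(precision=4,suppress=True)
o=monitor.get_obs(); print(o['time'],o['ee_pos'],o['tcp_rot'])
im=snap('wrist','w9')
m=(im.max(2)<60).astype('uint8'); m[300:]=0
n,l,s,c=cv2.connectedComponentsWithStats(m)
for i in np.argsort(-s[1:,4])[:5]+1: print(s[i],c[i], world('w9',[c[i]],.037))
print(pix('w9',[.4428,.0592,.037]))
```

```text
27.1667 [0.4421 0.0595 0.272 ] [-179.5413   -0.2932   64.5478]
[ 239  187   90   87 6112] [284.2055 230.1459] [[0.4432 0.0608 0.037 ]]
[ 443  225  117   75 4211] [516.0157 273.3906] [[ 0.5644 -0.0292  0.037 ]]
[  80  202   63   61 3016] [111.2205 231.3518] [[0.3459 0.106  0.037 ]]
[ 444   75   59  119 2456] [476.1519 139.9715] [[0.5651 0.0636 0.037 ]]
[152 277  25  23 367] [166.1117 290.3188] [[0.3555 0.0559 0.037 ]]
[[284.7863 232.6548]]
```

View pics/w9.png

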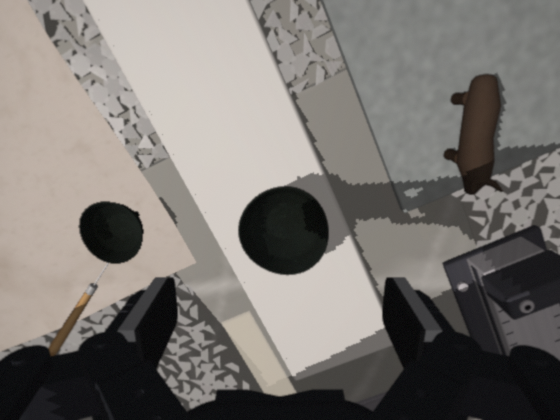

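The cup rim centres at (284,230), under the grasp.

>>> carry_out:
  targets: "0.04 0.01 0.5 0 0 0 1;0 0 0.6 0 0 0 1;0 0 0.6 0 0 0 1;0 0 0.4 0 0 0 1;0 0 0.1 0 0 0 1;0 0 0 0 0 0 1;0 0 0 0 0 0 -1;0 0 0 0 0 0 -1"
  newtons: 30

```text
time: 27.88
ee_pos: [0.4448, 0.0617, 0.1887]
tcp_rot: [-179.9, -0.5, 64.5]
wrist_force: [0.4, -0.4, 1.3]
opening: 0.0638
grasp_force: 0.0
```

>>> carry_out:
  targets: "0 0 0 0 0 0 -1;0 0 0 0 0 0 -1;0 0 0 0 0 0 -1;0 0 0 0 0 0 -1;0 0 -0.2 0 0 0 -1;0 0 -0.4 0 0 0 -1;0 0 -0.6 0 0 0 -1;0 0 0 0 0 0 -1"

```text
time: 28.55
ee_pos: [0.4451, 0.0613, 0.2401]
tcp_rot: [179.9, -0.6, 64.5]
wrist_force: [1.4, 1.0, 1.0]
opening: 0.0526
grasp_force: 31.7
```

>>> carry_out:
  targets: "0.73 0.45 0 0 0 0 -1;0.73 0.45 0 0 0 0 -1;0.73 0.45 0 0 0 0 -1;0.73 0.45 0 0 0 0 -1;0.75 0.47 0 0 0 0 -1;0 0 0.5 0 0 0 -1;0 0 0.5 0 0 0 -1;0 0 0 0 0 0 -1"

```text
time: 29.22
ee_pos: [0.5892, 0.1554, 0.193]
tcp_rot: [-179.6, -0.3, 64.6]
wrist_force: [-1.0, -0.5, -0.9]
opening: 0.0527
grasp_force: 32.2
```

>>> carry_out:
  targets: "0 0 0.06 0 0 0 -1;0 0 0 0 0 0 -1;0 0 0.04 0 0 0 -1;0 0 0 0 0 0 -1;0 0 0 0 0 0 -1;0 0 0 0 0 0 -1;0 0 0 0 0 0 -1;0 0 0 0 0 0 -1"

```text
time: 29.88
ee_pos: [0.5891, 0.1551, 0.1922]
tcp_rot: [-179.8, -0.5, 64.5]
wrist_force: [0.3, 0.1, -1.2]
opening: 0.0528
grasp_force: 32.2
```

>>> carry_out:
  targets: "0 0 0.04 0 0 0 -1;0 0 0 0 0 0 -1;0 0 0.03 0 0 0 -1;0 0 0 0 0 0 -1;0 0 0 0 0 0 -1;0 0 0 0 0 0 -1;0 0 0 0 0 0 -1;0 0 0 0 0 0 -1"

```text
time: 30.55
ee_pos: [0.5892, 0.1553, 0.1916]
tcp_rot: [-179.9, -0.5, 64.6]
wrist_force: [-6.2, 0.4, 16.6]
opening: 0.0529
grasp_force: 33.0
```

>>> carry_out:
  targets: "0 0 0 0 0 0 1;0 0 0 0 0 0 1;0 0 0 0 0 0 1;0 0 -0.3 0 0 0 1;0 0 -0.7 0 0 0 1;0 0 -0.9 0 0 0 1;0 0 -0.9 0 0 0 1;0 0 -0.3 0 0 0 1"

```text
time: 31.22
ee_pos: [0.5895, 0.1541, 0.3197]
tcp_rot: [179.9, -0.7, 64.5]
wrist_force: [1.2, 0.7, 0.9]
opening: 0.0856
grasp_force: 0.0
```

>>> carry_out:
  targets: "-0.39 -0.68 0 0 0 0 1;-0.39 -0.68 0 0 0 0 1;-0.39 -0.68 0 0 0 0 1;-0.39 -0.68 0 0 0 0 1;-0.38 -0.65 0 0 0 0 1;0 0 0 0 0 0 1;0 0 0 0 0 0 1;0 0 0 0 0 0 1"

```text
time: 31.88
ee_pos: [0.4343, 0.142, 0.3137]
tcp_rot: [-179.8, -0.5, 64.6]
wrist_force: [0.2, -0.0, -0.2]
opening: 0.0852
grasp_force: 0.0
```

Run:
```python
from h import *
np.set_printoptions(precision=4,suppress=True)
o=monitor.get_obs(); print(o['time'],o['ee_pos'],o['tcp_rot'])
im=snap('wrist','w10'); t=snap('top','t1')
h=cv2.cvtColor(im,cv2.COLOR_RGB2HSV)
m=((im.max(2)<150)&(im[...,0].astype(int)-im[...,2]>18)).astype('uint8'); m[290:]=0
m=cv2.morphologyEx(m,cv2.MORPH_OPEN,np.ones((3,3)))
n,l,s,c=cv2.connectedComponentsWithStats(m)
for i in np.argsort(-s[1:,4])[:5]+1:
    pts=np.argwhere(l==i)[:,::-1].astype('float32'); print(s[i],c[i], world('w10',[c[i]],.022),cv2.minAreaRect(pts))
print(pix('w10',[.434,.143,.022]))
```

```text
31.8833 [0.4343 0.142  0.3137] [-179.8402   -0.501    64.5555]
[  0   0  31  20 339] [10.5841  7.2566] [[0.3323 0.3432 0.022 ]] ((15.0, 9.5), (19.0, 30.0), 90.0)
[478 244  15  18 173] [484.5607 253.1272] [[0.5652 0.0377 0.022 ]] ((484.9864807128906, 251.91893005371094), (17.59069061279297, 12.823122024536133), 80.53767395019531)
[ 46 215   9  12  65] [ 50.3846 219.9538] [[0.2671 0.2105 0.022 ]] ((50.59999084472656, 220.70001220703125), (6.640783309936523, 12.965338706970215), 18.434947967529297)
[ 0 26  7 14 65] [ 2.1385 33.1692] [[0.3174 0.3332 0.022 ]] ((3.0, 32.5), (13.0, 6.0), 90.0)
[ 45 248   5   6  23] [ 46.7826 250.6522] [[0.2488 0.1904 0.022 ]] ((47.0, 250.5), (5.0, 4.0), 90.0)
[[280.4221 206.7564]]
```

Run:
```python
from h import *
im,_=load('w10'); t,_=load('t1')
c=cv2.resize(t[120:300,130:400],(800-0,533))[:,:,:]
c=cv2.resize(t[120:255,160:330],(400,318))
w=cv2.resize(im,(400,300))
c2=cv2.resize(t[200:245,180:345],(800,218))
out=np.zeros((536,800,3),'uint8'); out[:300,:400]=w; out[:318,400:]=c; out[318:,:]=c2
cv2.imwrite('pics/c13.png',out[...,::-1])
```

```text
(no output)
```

View pics/c13.png

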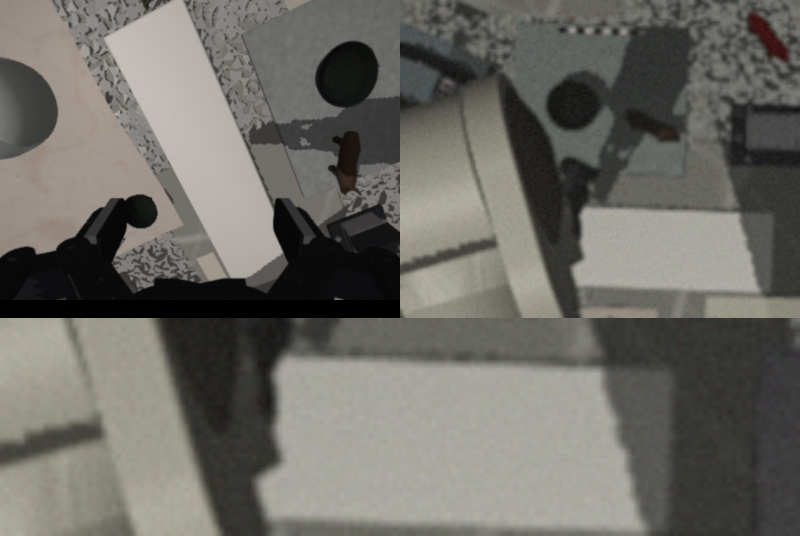

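The stone has left the foam: a nudge, as the task warned. I'll search for it in code, by colour and by differencing the scene frames.

Run:
```python
from h import *
np.set_printoptions(precision=3,suppress=True)
snap('scene','s1')
for z in (.02,):
    for n in('s0','w6','w7','w8','w9','w10','s1'): print(n,pix(n,[.434,.143,z]))
# colour of the stone at start
s0=load('s0')[0];s1=load('s1')[0]
p=pix('s0',[.434,.143,.02])[0].astype(int); print(s0[p[1]-6:p[1]+7:3,p[0]-6:p[0]+7:3].tolist())
d=(np.abs(s0.astype(int)-s1).max(2)>25).astype('uint8'); d=cv2.morphologyEx(d,cv2.MORPH_OPEN,np.ones((3,3)))
n,l,s,c=cv2.connectedComponentsWithStats(d)
for i in range(1,n):
    if s[i,4]>15: print(s[i],c[i].round(),s0[l==i].mean(0).round(),s1[l==i].mean(0).round(),world('s1',[c[i]],.02)[0])
```

```text
s0 [[270.905 265.83 ]]
w6 [[113.985 137.894]]
w7 [[176.991 -11.195]]
w8 [[ 88.642 189.816]]
w9 [[212.219 110.991]]
w10 [[280.422 206.023]]
s1 [[270.905 265.83 ]]
[[[148, 142, 136], [147, 141, 137], [139, 135, 128], [119, 114, 108], [132, 128, 120]], [[146, 141, 135], [119, 114, 108], [83, 77, 71], [59, 50, 38], [65, 57, 44]], [[147, 143, 135], [46, 39, 36], [55, 47, 37], [55, 46, 37], [51, 45, 35]], [[54, 52, 49], [55, 49, 37], [67, 57, 44], [73, 62, 48], [67, 60, 47]], [[58, 55, 50], [46, 44, 39], [28, 22, 19], [41, 33, 24], [42, 36, 27]]]
[ 243    0   68   43 1997] [275.  18.] [75. 71. 66.] [37. 31. 27.] [ 1.765 -2.346  0.02 ]
[357   0  16   3  39] [365.   1.] [83. 79. 75.] [112. 107.  97.] [ 1.505 -3.593  0.02 ]
[374   0   6   4  17] [377.   2.] [82. 78. 74.] [113. 107.  98.] [ 1.405 -3.635  0.02 ]
[ 389    0   62   40 1028] [429.  12.] [39. 37. 34.] [100.  96.  87.] [ 0.879 -3.446  0.02 ]
[516   0  12  45 200] [522.  21.] [84. 81. 73.] [34. 28. 24.] [ 0.126 -3.78   0.02 ]
[304   3   8   3  24] [308.   4.] [127. 122. 116.] [95. 90. 82.] [ 1.835 -3.064  0.02 ]
[313   4  16   4  48]
[... 3576 characters left out ...]
7.] [0.59  0.103 0.02 ]
[270 222  13   5  55] [276. 224.] [103. 100.  94.] [47. 45. 43.] [ 0.501 -0.006  0.02 ]
[285 222  12   6  53] [290. 225.] [99. 96. 90.] [40. 40. 39.] [ 0.471 -0.021  0.02 ]
[267 223  61  31 852] [295. 239.] [34. 32. 29.] [134. 130. 124.] [0.434 0.026 0.02 ]
[328 238  11  13  71] [334. 245.] [47. 45. 41.] [94. 91. 84.] [0.344 0.004 0.02 ]
[262 260  19  16 219] [272. 268.] [62. 56. 48.] [149. 144. 137.] [0.429 0.147 0.02 ]
[349 272  18   3  54] [358. 273.] [59. 44. 28.] [127.  93.  54.] [0.258 0.074 0.02 ]
[484 273  12  11  65] [489. 277.] [79. 76. 69.] [47. 45. 41.] [-0.009 -0.051  0.02 ]
[213 302  17  17 169] [221. 311.] [98. 95. 91.] [51. 45. 36.] [0.452 0.315 0.02 ]
```

The diff shows a new brown blob at scene pixel (221,311), i.e. world about (0.45,0.315), just off the foam's far end. That's the stone. I'll fly over it.

>>> carry_out:
  targets: "0.8 -0.29 0 0 0 0 1;0.8 -0.29 0 0 0 0 1;0.8 -0.29 0 0 0 0 1;0.8 -0.29 0 0 0 0 1;0.8 -0.29 0 0 0 0 1;0.1 0 0 0 0 0 1;0 0 0 0 0 0 1;0 0 0 0 0 0 1"

```text
time: 32.7
ee_pos: [0.4525, 0.3149, 0.3138]
tcp_rot: [-179.7, -0.4, 64.6]
wrist_force: [0.4, -0.5, 0.4]
opening: 0.0852
grasp_force: 0.0
```

Run:
```python
from h import *
np.set_printoptions(precision=4,suppress=True)
o=monitor.get_obs(); print(o['time'],o['ee_pos'],o['tcp_rot'],o['q'])
im=snap('wrist','w11')
print(world('s1',[(221,311)],.014))
m=((im.max(2)<130)&(im[...,0].astype(int)-im[...,2]>14)).astype('uint8'); m[290:]=0
m=cv2.morphologyEx(m,cv2.MORPH_OPEN,np.ones((3,3)))
n,l,s,c=cv2.connectedComponentsWithStats(m)
for i in np.argsort(-s[1:,4])[:5]+1:
    pts=np.argwhere(l==i)[:,::-1].astype('float32'); r=cv2.minAreaRect(pts); print(s[i],c[i],im[l==i].mean(0), world('w11',[c[i]],.016),r); print(world('w11',cv2.boxPoints(r),.016)[:,:2])
```

```text
32.7 [0.4525 0.3149 0.3138] [-179.7426   -0.3539   64.5691] [ 34.7539   4.1711  -0.8314  84.8185   0.3993 150.1846]
[[0.4555 0.3087 0.014 ]]
[268 191  38  39 883] [285.8426 211.7961] [81.6795 71.8641 60.171 ] [[0.4527 0.3082 0.016 ]] ((285.3000183105469, 211.59999084472656), (35.329872131347656, 37.565940856933594), 63.43495178222656)
[[0.4374 0.3224]
 [0.467  0.3234]
 [0.4675 0.2945]
 [0.4372 0.2931]]
```

>>> carry_out:
  targets: "-0.15 0.07 0.4 0 0 0 0.4;0 0 0.8 0 0 0 0.4;0 0 0.8 0 0 0 0.4;0 0 0.8 0 0 0 0.4;0 0 0.4 0 0 0 0.4;0 0 0.18 0 0 0 0.4;0 0 0 0 0 0 0.4;0 0 0 0 0 0 -1"
  newtons: 40

```text
time: 33.42
ee_pos: [0.4524, 0.3088, 0.18]
tcp_rot: [-179.8, -0.5, 64.5]
wrist_force: [-0.6, 0.0, 0.4]
opening: 0.049
grasp_force: 0.0
```

>>> carry_out:
  targets: "0 0 0 0 0 0 -1;0 0 0 0 0 0 -1;0 0 0 0 0 0 -1;0 0 0 0 0 0 -1;0 0 -0.3 0 0 0 -1;0 0 -0.7 0 0 0 -1;0 0 -0.9 0 0 0 -1;0 0 -0.6 0 0 0 -1"

```text
time: 34.08
ee_pos: [0.4521, 0.3087, 0.2832]
tcp_rot: [-179.8, -0.6, 64.6]
wrist_force: [0.3, -0.1, 0.2]
opening: 0.0303
grasp_force: 39.8
```

>>> carry_out:
  targets: "-0.35 0.85 -0.25 0 0 0 -1;-0.35 0.85 -0.25 0 0 0 -1;-0.35 0.85 -0.25 0 0 0 -1;-0.35 0.85 0 0 0 0 -1;-0.35 0.85 0 0 0 0 -1;-0.35 0.85 0 0 0 0 -1;-0.35 0.85 0 0 0 0 -1;-0.37 0.87 0 0 0 0 -1"

```text
time: 34.75
ee_pos: [0.6509, 0.0878, 0.3086]
tcp_rot: [-179.8, -0.5, 64.6]
wrist_force: [0.2, 1.7, -1.2]
opening: 0.0297
grasp_force: 39.9
```

>>> carry_out:
  targets: "0 0 0.8 0 0 0 -1;0 0 0.8 0 0 0 -1;0 0 0.8 0 0 0 -1;0 0 0.4 0 0 0 -1;0 0 0.1 0 0 0 -1;0 0 0.1 0 0 0 -1;0 0 0 0 0 0 -1;0 0 0 0 0 0 -1"

```text
time: 35.42
ee_pos: [0.6495, 0.0903, 0.1903]
tcp_rot: [-179.8, -0.5, 64.5]
wrist_force: [-9.5, -1.2, 13.6]
opening: 0.03
grasp_force: 41.5
```

>>> carry_out:
  targets: "0 0 0 0 0 0 0.4;0 0 0 0 0 0 0.4;0 0 0 0 0 0 0.4;0 0 -0.4 0 0 0 0.4;0 0 -0.9 0 0 0 0.4;0 0 -0.9 0 0 0 0.4;0 0 -0.9 0 0 0 0.4;0 0 -0.4 0 0 0 0.4"

```text
time: 36.08
ee_pos: [0.6501, 0.0891, 0.333]
tcp_rot: [179.9, -0.6, 64.6]
wrist_force: [0.8, 1.5, 0.6]
opening: 0.0601
grasp_force: 0.0
```

>>> carry_out:
  targets: "0 0 0 0 0 -1 0.4;0 0 0 0 0 -1 0.4;0 0 0 0 0 -1 0.4;0 0 0 0 0 -1 0.4;0 0 0 0 0 -1 0.4;0 0 0 0 0 -1 0.4;0 0 0 0 0 -1 0.4;0 0 0 0 0 -1 0.4"

```text
time: 36.75
ee_pos: [0.6501, 0.0891, 0.3274]
tcp_rot: [179.8, -0.5, 110.7]
wrist_force: [-0.3, -0.3, -0.7]
opening: 0.0598
grasp_force: 0.0
```

>>> carry_out:
  targets: "0 0 0 0 0 -1 0.4;0 0 0 0 0 -1 0.4;0 0 0 0 0 -1 0.4;0 0 0 0 0 -1 0.4;0 0 0 0 0 -1 0.4;0 0 0 0 0 -1 0.4;0 0 0 0 0 -1 0.4;0 0 0 0 0 -1 0.4"

```text
time: 37.42
ee_pos: [0.6501, 0.0892, 0.3274]
tcp_rot: [179.5, -0.2, 156.5]
wrist_force: [-1.1, -0.1, -0.5]
opening: 0.0598
grasp_force: 0.0
```

>>> carry_out:
  targets: "0 0 0 0 0 -1 0.4;0 0 0 0 0 -1 0.4;0 0 0 0 0 -1 0.4;0 0 0 0 0 -1 0.4;0 0 0 0 0 -1 0.4;0 0 0 0 0 -1 0.4;0 0 0 0 0 -1 0.4;0 0 0 0 0 -1 0.4"

```text
time: 38.08
ee_pos: [0.6501, 0.0891, 0.3274]
tcp_rot: [179.5, 0.2, -157.7]
wrist_force: [-0.7, 1.0, -0.2]
opening: 0.06
grasp_force: 0.0
```

>>> carry_out:
  targets: "0 0 0 0 0 -1 0.4;0 0 0 0 0 -1 0.4;0 0 0 0 0 -1 0.4;0 0 0 0 0 -1 0.4;0 0 0 0 0 -1 0.4;0 0 0 0 0 -1 0.4;0 0 0 0 0 -1 0.4;0 0 0 0 0 -1 0.4"

```text
time: 38.75
ee_pos: [0.6501, 0.0892, 0.3274]
tcp_rot: [179.8, 0.5, -111.8]
wrist_force: [-0.5, -0.5, 0.4]
opening: 0.0596
grasp_force: 0.0
```

Run:
```python
from h import *
np.set_printoptions(precision=4,suppress=True)
o=monitor.get_obs(); print(o['time'],o['ee_pos'],o['tcp_rot'],o['q'])
snap('top','t2'); snap('scene','s2')
```

```text
38.75 [0.6501 0.0892 0.3274] [ 179.8001    0.4621 -111.8204] [  7.7241  18.9604  17.8463  88.832    0.5005 -60.4561]
```

>>> carry_out:
  targets: "-0.72 0.56 0 0 0 0 0.4;-0.72 0.56 0 0 0 0 0.4;-0.72 0.56 0 0 0 0 0.4;-0.72 0.56 0 0 0 0 0.4;-0.72 0.56 0 0 0 0 0.4;-0.72 0.56 0 0 0 0 0.4;0 0 0 0 0 0 0.4;0 0 0 0 0 0 0.4"

```text
time: 39.52
ee_pos: [0.5898, 0.3017, 0.329]
tcp_rot: [179.8, 0.4, -112.1]
wrist_force: [0.4, -0.8, -0.2]
opening: 0.0598
grasp_force: 0.0
```

Run:
```python
from h import *
np.set_printoptions(precision=4,suppress=True)
o=monitor.get_obs(); print(o['time'],o['ee_pos'],o['tcp_rot'])
im=snap('wrist','w12')
# white areas (windows)
m=((im.min(2)>150)).astype('uint8'); m[300:]=0
n,l,s,c=cv2.connectedComponentsWithStats(m)
for i in np.argsort(-s[1:,4])[:6]+1: print(s[i],c[i],im[l==i].mean(0),world('w12',[c[i]],.07))
x=np.array([.37,.929,0]);y=np.array([-.929,.37,0]);o=np.array([.5895,.2996,0])
print(pix('w12',[o+a*x+b*y+[0,0,z] for a,b,z in [(-.056,-.064,0),(-.056,.064,0),(.056,-.064,.092),(.056,.064,.092),(0,-.028,.104),(0,.028,.104)]]))
```

```text
39.5167 [0.5898 0.3017 0.329 ] [ 179.7919    0.4491 -112.1086]
[  210     0   350   300 52242] [445.7104 133.2465] [198.82   193.5323 188.3407] [[0.4705 0.2915 0.07  ]]
[  43  239  145   61 2414] [121.1309 278.2071] [169.6355 164.5191 160.5704] [[0.7122 0.3038 0.07  ]]
[  16  106   93   20 1146] [ 63.9284 115.3281] [171.9468 166.1326 160.0105] [[0.6877 0.1912 0.07  ]]
[163 122  48  54 646] [185.0526 146.2523] [170.0728 165.065  161.2446] [[0.6268 0.2367 0.07  ]]
[124 146  40  35 634] [142.5174 163.142 ] [171.4054 166.2492 162.2681] [[0.6572 0.236  0.07  ]]
[306   0  49  25 578] [332.5398  10.41  ] [176.5035 171.7855 167.7093] [[0.5138 0.1995 0.07  ]]
[[197.6447 120.3532]
 [354.7685 119.0882]
 [181.3867 302.7533]
 [373.0466 301.136 ]
 [228.5087 230.6138]
 [324.0193 229.8224]]
```

Run:
```python
from h import *
im,_=load('w12'); t,_=load('t2'); s,_=load('s2')
out=np.zeros((560,800,3),'uint8')
out[:,:588]=cv2.resize(im[110:310,180:390][::-1,::-1],(588,560),interpolation=cv2.INTER_CUBIC)
out[:175,588:]=cv2.resize(t[126:196,203:288],(212,175)); out[180:360,588:]=cv2.resize(s[205:285,165:270],(212,180)); out[365:555,588:]=cv2.resize(s[150:230,235:385],(212,190))
cv2.imwrite('pics/c14.png',out[...,::-1])
```

```text
(no output)
```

View pics/c14.png

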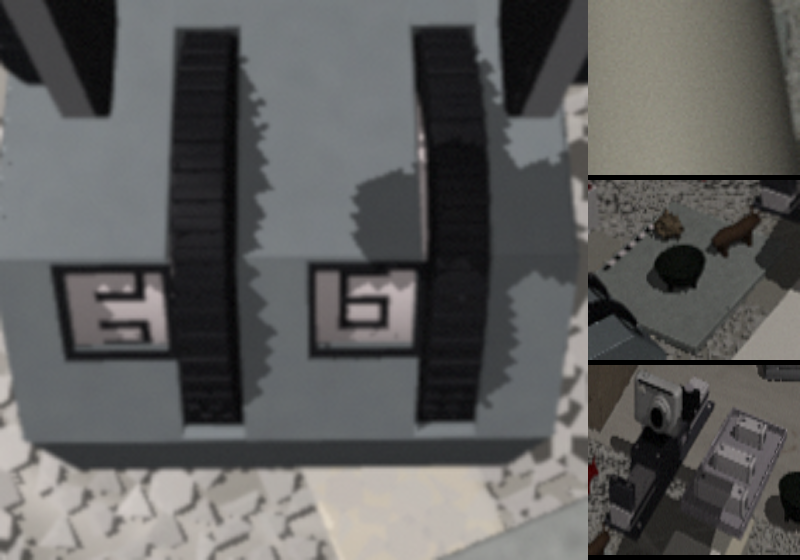

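The composite shows the finds upright on the board and all three spacers in the tray. The tens window has a 2 below and the bottom of a 3 above, so about 2.5. The units window has a 6 a little high, so about 5.8. Rim crests sit at crop columns 205 and 459. Next, locate the rims.

Run:
```python
from h import *
np.set_printoptions(precision=4,suppress=True)
g=lambda pts,z: world('w12',[(389.5-u/2.8,309.5-v/2.8) for u,v in pts],z)[:,:2]
x=np.array([np.cos(np.radians(67.9)),np.sin(np.radians(67.9))]);y=np.array([-x[1],x[0]]);o=np.array([.5898,.3017])
f=lambda n,P: print(n,np.c_[(P-o)@x,(P-o)@y]*1000)
f('crests',g([(205,150),(459,150)],.104)); f('rim edges top tens/units',g([(173,150),(240,150),(428,150),(490,150)],.104))
f('slot back ends',g([(208,27),(445,27)],.092)); f('bend',g([(5,262),(580,255)],.092)); f('front foot',g([(75,467),(510,467),(30,440),(548,437)],0))
f('front low edge z?',g([(30,440),(548,437)],.02))
f('windows TL TR BR BL tens z.08/.06',np.r_[g([(62,272),(163,272)],.085),g([(166,350),(72,350)],.065)])
f('units',np.r_[g([(318,270),(414,270)],.085),g([(412,350),(318,350)],.065)])
f('t0 back',world('t0',[(154,129.8),(135.6,175)],.092)[:,:2])
```

```text
crests [[ 14.5535  23.48  ]
 [ 14.4202 -31.0198]]
rim edges top tens/units [[ 14.5713  30.3541]
 [ 14.5342  15.964 ]
 [ 14.4357 -24.3727]
 [ 14.405  -37.6661]]
slot back ends [[ 52.3984  25.1795]
 [ 52.2319 -31.2058]]
bend [[ -6.6547  67.9763]
 [ -5.2859 -58.3267]]
front foot [[-39.4153  70.962 ]
 [-39.5815 -58.1283]
 [-31.3941  85.0347]
 [-30.711  -70.0657]]
front low edge z? [[-34.5031  79.3982]
 [-33.8657 -65.3257]]
windows TL TR BR BL tens z.08/.06 [[ -6.6649  57.1053]
 [ -6.7107  34.2385]
 [-19.8737  35.7579]
 [-19.8375  58.4418]]
units [[ -6.3041  -0.8106]
 [ -6.3475 -22.5116]
 [-19.9745 -23.5151]
 [-19.9349  -0.8783]]
t0 back [[ 70.2876 -48.9471]
 [ 62.992   73.5263]]
```

>>> carry_out:
  targets: "-0.39 0.61 0 0 0 0 -0.2;-0.686 0 0.034 0 1 0 -0.2;-0.686 0 0.034 0 1 0 -0.2;-0.686 0 0.034 0 1 0 -0.2;0 0 0.5 0 0 0 -0.2;0 0 0.5 0 0 0 -0.2;0 0 0.2 0 0 0 -0.2;0 0 0 0 0 0 -0.2"
  newtons: 25

```text
time: 40.23
ee_pos: [0.5979, 0.3798, 0.271]
tcp_rot: [179.6, -15.6, -112.2]
wrist_force: [-0.9, -0.1, -0.4]
opening: 0.0342
grasp_force: 0.0
```

Run:
```python
from h import *
from scipy.spatial.transform import Rotation as R
np.set_printoptions(precision=4,suppress=True)
o=monitor.get_obs(); p=o['ee_pos'];r=R.from_euler('xyz',o['tcp_rot'],degrees=True)
a=np.array([np.cos(np.radians(67.9)),np.sin(np.radians(67.9))]);ax=np.r_[np.array([.5898,.3017])+.0155*a+.0243*np.array([-a[1],a[0]]),.054]
print(o['time'],p,o['tcp_rot'],o['wrist_force'],o['opening'],'axle in tool mm',r.inv().apply(ax-p)*1000)
```

```text
40.2333 [0.5979 0.3798 0.271 ] [ 179.6395  -15.6226 -112.2107] [-0.9359 -0.1071 -0.4209] 0.03423174961359214 axle in tool mm [ -0.7488   0.8938 225.1307]
```

>>> carry_out:
  targets: "0 0 0.2 0 0 0 -0.2;0 0 0 0 0 0 -0.2;0 0 0 0 0 0 -1;0 0 0 0 0 0 -1;0 0 0 0 0 0 -1;0 0 0 0 0 0 -1;0 0 0 0 0 0 -1;0 0 0 0 0 0 -1"
  newtons: 25

```text
time: 40.9
ee_pos: [0.5962, 0.38, 0.2675]
tcp_rot: [179.8, -15.3, -112.0]
wrist_force: [-5.0, 2.6, 6.9]
opening: 0.0102
grasp_force: 24.8
```

>>> carry_out:
  targets: "0.54 0 0.027 0 -1 0 -1;0.54 0 0.027 0 -1 0 -1;0.54 0 0.027 0 -1 0 -1;0.54 0 0.027 0 -1 0 -1;0.54 0 0.027 0 -1 0 -1;0.54 0 0.027 0 -1 0 -1;0.54 0 0.027 0 -1 0 -1;0.54 0 0.027 0 -1 0 -1"

```text
time: 41.57
ee_pos: [0.533, 0.2247, 0.2429]
tcp_rot: [179.8, 30.8, -112.1]
wrist_force: [11.8, 17.3, -21.9]
opening: 0.0102
grasp_force: 41.7
```

```bash
cat > win.py <<'E'
from h import *
from scipy.spatial.transform import Rotation as R
a=np.array([np.cos(np.radians(67.9)),np.sin(np.radians(67.9))]); b=np.array([-a[1],a[0]]); O=np.array([.5898,.3017])
W=lambda xb,yb,z: np.r_[O+xb*a+yb*b,z]
# inner window corners (reader view TL TR BR BL) in block mm
WT=[W(-.0067,.0571,.085),W(-.0067,.0342,.085),W(-.0199,.0357,.065),W(-.0199,.0585,.065)]
WU=[W(-.0063,-.0008,.085),W(-.0063,-.0225,.085),W(-.0199,-.0235,.065),W(-.0199,-.0009,.065)]
def rect(fn,C,N=40):
    im,_=load(fn); P=pix(fn,C).astype('float32')
    H=cv2.getPerspectiveTransform(P,np.float32([[0,0],[N,0],[N,N],[0,N]])); return cv2.warpPerspective(im,H,(N,N)).min(2)
def pose(yo):
    o=monitor.get_obs(); p=o['ee_pos'];r=R.from_euler('xyz',o['tcp_rot'],degrees=True)
    print(o['time'],p.round(4),o['tcp_rot'].round(1),o['wrist_force'].round(1),o['opening'].round(4),'axle in tool mm',(r.inv().apply(W(.0155,yo,.054)-p)*1000).round(1))
def prof(fn,C):
    g=rect(fn,C).astype(int); t=(g[:,3:37]<90); print('rows dark L/M/R', [tuple(t[i:i+2,j:j+11].mean().round(1) for j in (1,12,23)) for i in range(0,40,2)])
E
python3 - <<'E'
from win import *
pose(.0243); snap('wrist','w13')
prof('w12',WT);prof('w12',WU);print();prof('w13',WT);print(pix('w13',WT))
E
```

```text
Traceback (most recent call last):
  File "win.py", line 13, in pose
    print(o['time'],p.round(4),o['tcp_rot'].round(1),o['wrist_force'].round(1),o['opening'].round(4),'axle in tool mm',(r.inv().apply(W(.0155,yo,.054)-p)*1000).round(1))
                                                                               ^^^^^^^^^^^^^^^^^^
AttributeError: 'float' object has no attribute 'round'
```

```bash
sed -i "s/o\['opening'\].round(4)/round(o['opening'],4)/" win.py
python3 - <<'E'
from win import *
pose(.0243); snap('wrist','w13')
prof('w12',WT);prof('w12',WU);print();prof('w13',WT);print(pix('w13',WT).round())
E
```

```text
41.5667 [0.533  0.2247 0.2429] [ 179.8   30.8 -112.1] [ 11.8  17.3 -21.9] 0.0102 axle in tool mm [  3.7  -0.  217.7]
rows dark L/M/R [(np.float64(1.0), np.float64(1.0), np.float64(1.0)), (np.float64(0.0), np.float64(0.0), np.float64(0.5)), (np.float64(0.0), np.float64(0.0), np.float64(0.4)), (np.float64(0.0), np.float64(0.0), np.float64(0.4)), (np.float64(0.0), np.float64(0.0), np.float64(0.4)), (np.float64(0.3), np.float64(0.8), np.float64(0.6)), (np.float64(0.3), np.float64(1.0), np.float64(0.6)), (np.float64(0.2), np.float64(0.1), np.float64(0.0)), (np.float64(0.0), np.float64(0.0), np.float64(0.0)), (np.float64(0.0), np.float64(0.0), np.float64(0.0)), (np.float64(0.0), np.float64(0.0), np.float64(0.0)), (np.float64(0.0), np.float64(0.0), np.float64(0.0)), (np.float64(0.2), np.float64(0.6), np.float64(0.3)), (np.float64(0.3), np.float64(1.0), np.float64(0.7)), (np.float64(0.2), np.float64(0.8), np.float64(0.6)), (np.float64(0.0), np.float64(0.0), np.float64(0.4)), (np.float64(0.0), np.float64(0.0), np.float64(0.5)), (np.float64(0.0), np.float64(0.8), np.float64(0.7)), (np.float64(
[... 1601 characters left out ...]
at64(0.3)), (np.float64(0.0), np.float64(0.0), np.float64(0.3)), (np.float64(0.0), np.float64(0.0), np.float64(0.1)), (np.float64(0.0), np.float64(0.0), np.float64(0.0)), (np.float64(0.0), np.float64(0.0), np.float64(0.0)), (np.float64(0.0), np.float64(0.0), np.float64(0.0)), (np.float64(0.0), np.float64(0.0), np.float64(0.0)), (np.float64(0.0), np.float64(0.0), np.float64(0.0)), (np.float64(1.0), np.float64(1.0), np.float64(1.0)), (np.float64(1.0), np.float64(1.0), np.float64(0.6)), (np.float64(0.0), np.float64(0.0), np.float64(0.0)), (np.float64(0.0), np.float64(0.0), np.float64(0.0)), (np.float64(0.0), np.float64(0.0), np.float64(0.0))]
[[350. 258.]
 [300. 258.]
 [303. 206.]
 [351. 206.]]
```

>>> carry_out:
  targets: "0.4 0 0.02 0 -0.75 0 -1;0.4 0 0.02 0 -0.75 0 -1;0 0 0 0 0 0 -1;0 0 0 0 0 0 -1;0 0 0 0 0 0 -0.2;0 0 0 0 0 0 -0.2;0 0 0 0 0 0 -0.2;0 0 -0.4 0 0 0 -0.2"

```text
time: 42.28
ee_pos: [0.5199, 0.1922, 0.2358]
tcp_rot: [179.5, 38.9, -112.4]
wrist_force: [-0.1, -0.5, 0.3]
opening: 0.0342
grasp_force: 0.0
```

>>> carry_out:
  targets: "0 0 -0.8 0 0 0 -0.2;-0.686 0 0.034 0 1 0 -0.2;-0.686 0 0.034 0 1 0 -0.2;-0.686 0 0.034 0 1 0 -0.2;-0.686 0 0.034 0 1 0 -0.2;-0.686 0 0.034 0 1 0 -0.2;-0.686 0 0.034 0 1 0 -0.2;-0.2 0 0 0 0.4 0 -0.2"

```text
time: 42.95
ee_pos: [0.5736, 0.3235, 0.3231]
tcp_rot: [179.8, 2.0, -112.0]
wrist_force: [2.2, 0.3, 0.3]
opening: 0.0343
grasp_force: 0.0
```

```bash
sed -i 's/\.mean().round(1)/.mean().__round__(1).item()/' win.py
python3 - <<'E'
from win import *
pose(.0243); snap('wrist','w14'); prof('w14',WT); prof('w14',WU)
E
```

```text
42.95 [0.5736 0.3235 0.3231] [ 179.8    2.  -112. ] [2.2 0.3 0.3] 0.0343 axle in tool mm [8.20e+00 2.00e-01 2.69e+02]
rows dark L/M/R [(1.0, 1.0, 1.0), (0.7, 0.6, 0.8), (0.3, 0.2, 0.4), (0.3, 0.1, 0.4), (0.3, 0.1, 0.4), (0.3, 0.1, 0.3), (0.3, 0.1, 0.3), (0.3, 0.6, 0.5), (0.3, 1.0, 0.6), (0.2, 0.7, 0.5), (0.0, 0.0, 0.3), (0.0, 0.0, 0.3), (0.0, 0.0, 0.4), (0.0, 0.0, 0.3), (0.0, 0.0, 0.3), (0.0, 0.0, 0.1), (0.0, 0.0, 0.0), (0.0, 0.0, 0.0), (0.0, 0.0, 0.0), (0.4, 0.0, 0.0)]
rows dark L/M/R [(1.0, 1.0, 1.0), (0.8, 1.0, 0.7), (0.5, 0.0, 0.0), (0.5, 0.0, 0.0), (0.5, 0.0, 0.0), (0.5, 0.0, 0.0), (0.5, 0.0, 0.0), (0.5, 1.0, 0.4), (0.5, 0.5, 0.4), (0.4, 0.0, 0.3), (0.4, 0.0, 0.3), (0.4, 0.0, 0.3), (0.5, 0.0, 0.3), (0.5, 1.0, 0.4), (0.5, 1.0, 0.4), (0.2, 0.0, 0.0), (0.0, 0.0, 0.0), (0.0, 0.0, 0.0), (0.1, 0.0, 0.0), (0.3, 0.0, 0.0)]
```

>>> carry_out:
  targets: "0.1 -0.7 0 0 0 0 -0.2;0.1 -0.7 0 0 0 0 -0.2;0.671 0 0.034 0 -1 0 -0.2;0.671 0 0.034 0 -1 0 -0.2;0.671 0 0.034 0 -1 0 -0.2;0.671 0 0.034 0 -1 0 -0.2;0.671 0 0.034 0 -1 0 -0.2;0.671 0 0.034 0 -1 0 -0.2"

```text
time: 43.67
ee_pos: [0.5641, 0.1511, 0.2705]
tcp_rot: [180.0, 37.1, -112.2]
wrist_force: [0.7, 0.2, 0.7]
opening: 0.0341
grasp_force: 0.0
```

Run:
```python
from win import *
pose(-.0317); snap('wrist','w15')
P=lambda xb,yb: W(xb,yb,.092-(42/33)*(-xb-.006))
_,c=load('w15');V=np.array(c['view']);cam=-V[:3,:3].T@V[:3,3]
d=cam-P(-.013,.046); print('cam dir from vertical toward -xb',np.degrees(np.arctan2(-(d[:2]@a),d[2])))
im,_=load('w15')
for y0 in (.046,-.0115):   # vertical strip down the face through the window: brightness at left, middle, right columns
    for k in (-.006,0,.0065):
        X=[P(-.003-.001*i,y0+k) for i in range(26)]; q=pix('w15',X); print([int(im[int(v.round()),int(u.round())].min()) for u,v in q])
print(q[[0,-1]])
```

```text
43.6667 [0.5641 0.1511 0.2705] [ 180.    37.1 -112.2] [0.7 0.2 0.7] 0.0341 axle in tool mm [ -0.7   1.1 272. ]
cam dir from vertical toward -xb 56.96313275555008
[135, 134, 134, 78, 42, 121, 136, 135, 128, 127, 164, 184, 65, 127, 184, 186, 181, 133, 41, 123, 128, 129, 130, 129, 130, 130]
[134, 135, 135, 89, 41, 123, 135, 133, 119, 123, 198, 181, 69, 142, 148, 185, 194, 112, 40, 124, 129, 128, 128, 129, 128, 129]
[134, 134, 135, 90, 40, 120, 136, 135, 137, 138, 139, 140, 141, 142, 142, 142, 141, 121, 36, 118, 126, 125, 125, 126, 125, 126]
[133, 133, 135, 59, 56, 130, 136, 90, 104, 161, 222, 206, 143, 141, 139, 137, 133, 86, 46, 130, 131, 131, 133, 132, 133, 132]
[134, 133, 136, 67, 59, 129, 136, 42, 60, 147, 219, 197, 59, 214, 211, 205, 43, 77, 47, 132, 133, 132, 132, 132, 132, 132]
[135, 135, 136, 69, 60, 128, 136, 136, 139, 139, 142, 144, 145, 144, 146, 145, 144, 85, 45, 124, 128, 129, 130, 129, 128, 130]
[[324.7883733  250.95927104]
 [325.17782478 183.79916731]]
```

```bash
cat >> win.py <<'E'
P=lambda xb,yb: W(xb,yb,.092-(42/33)*(-xb-.006))
def fine(fn,y0,ks=(0,)):
    im,_=load(fn); g=im.min(2).astype('float32')
    for k in ks:
        xs=np.arange(4,26,.1); acc=0
        for e in (-.002,-.001,0,.001,.002):
            q=pix(fn,[P(-.001*x,y0+k+e) for x in xs]).astype('float32'); acc=acc+cv2.remap(g,q[:,:1],q[:,1:],cv2.INTER_LINEAR)[:,0]
        acc/=5
        from scipy.signal import find_peaks
        p,pr=find_peaks(-acc,prominence=25); print(fn,[(round(xs[i],1),int(acc[i])) for i in p])
E
python3 - <<'E'
from win import *
fine('w15',.046);fine('w15',-.0115);fine('w14',.046);fine('w14',-.0115);fine('w12',-.0115)
for f in('w14','w12'):
    V=np.array(load(f)[1]['view']);d=-V[:3,:3].T@V[:3,3]-P(-.013,.0);print(np.degrees(np.arctan2(-(d[:2]@a),d[2])))
E
```

```text
w15 [(np.float64(6.7), 36), (np.float64(11.2), 97), (np.float64(15.3), 40), (np.float64(20.9), 40)]
w15 [(np.float64(6.7), 36), (np.float64(10.5), 27), (np.float64(14.6), 45), (np.float64(19.1), 43), (np.float64(20.9), 46)]
w14 [(np.float64(7.9), 29), (np.float64(13.4), 35), (np.float64(22.7), 26)]
w14 [(np.float64(7.5), 25), (np.float64(12.9), 40), (np.float64(17.1), 46), (np.float64(22.6), 27)]
w12 [(np.float64(7.9), 20), (np.float64(13.0), 37), (np.float64(17.4), 46), (np.float64(22.4), 25)]
13.492656611405351
16.725680709186463
```

>>> carry_out:
  targets: "-0.02 0.03 0.4 0 0 0 -0.2;0 0 0.5 0 0 0 -0.2;0 0 0.35 0 0 0 -0.2;0 0 0.12 0 0 0 -0.2;0 0 0 0 0 0 -0.2;0 0 0 0 0 0 -1;0 0 0 0 0 0 -1;0 0 0 0 0 0 -1"

```text
time: 44.38
ee_pos: [0.5764, 0.1835, 0.2279]
tcp_rot: [179.9, 36.8, -112.2]
wrist_force: [-1.7, -5.2, 6.1]
opening: 0.011
grasp_force: 28.0
```

>>> carry_out:
  targets: "0 0 0 0 0 0 -1;0 0 0 0 0 0 -1;0 0 0 0 0 0 -1;-0.54 0 0.027 0 1 0 -1;-0.54 0 0.027 0 1 0 -1;-0.54 0 0.027 0 1 0 -1;-0.54 0 0.027 0 1 0 -1;-0.54 0 0.027 0 1 0 -1"

```text
time: 45.05
ee_pos: [0.6137, 0.2754, 0.2691]
tcp_rot: [179.9, 7.8, -112.2]
wrist_force: [-0.6, -4.3, -0.3]
opening: 0.011
grasp_force: 26.2
```

>>> carry_out:
  targets: "-0.54 0 0.027 0 1 0 -1;-0.54 0 0.027 0 1 0 -1;-0.54 0 0.027 0 1 0 -1;-0.54 0 0.027 0 1 0 -1;-0.27 0 0.01 0 0.5 0 -1;0 0 0 0 0 0 -1;0 0 0 0 0 0 -1;0 0 0 0 0 0 -1"

```text
time: 45.72
ee_pos: [0.6501, 0.3653, 0.26]
tcp_rot: [179.8, -17.6, -112.0]
wrist_force: [2.5, 2.0, 4.4]
opening: 0.011
grasp_force: 30.3
```

>>> carry_out:
  targets: "0 0 0 0 0 0 -0.2;0 0 0 0 0 0 -0.2;0 0 0 0 0 0 -0.2;0 0 -0.6 0 0 0 -0.2;0 0 -0.77 0 0 0 -0.2;0.679 0 0.034 0 -1 0 -0.2;0.679 0 0.034 0 -1 0 -0.2;0.679 0 0.034 0 -1 0 -0.2"

```text
time: 46.38
ee_pos: [0.6365, 0.3246, 0.3214]
tcp_rot: [179.7, -4.3, -112.1]
wrist_force: [0.8, -0.6, 0.3]
opening: 0.034
grasp_force: 0.0
```

>>> carry_out:
  targets: "0.679 0 0.034 0 -1 0 -0.2;0.679 0 0.034 0 -1 0 -0.2;0.679 0 0.034 0 -1 0 -0.2;0.679 0 0.034 0 -1 0 -0.2;0.679 0 0.034 0 -1 0 -0.2;0.679 0 0.034 0 -1 0 -0.2;0.34 0 0.017 0 -0.5 0 -0.2;0 0 0 0 0 0 -0.2"

```text
time: 47.05
ee_pos: [0.5691, 0.165, 0.2786]
tcp_rot: [179.5, 32.8, -112.7]
wrist_force: [-0.3, 0.4, -1.2]
opening: 0.034
grasp_force: 0.0
```

Run:
```python
from win import *
pose(-.0317); snap('wrist','w16'); fine('w16',.046,(-.006,0,.0065)); fine('w16',-.0115,(-.006,0,.0065))
```

```text
47.05 [0.5691 0.165  0.2786] [ 179.5   32.8 -112.7] [-0.3  0.4 -1.2] 0.034 axle in tool mm [ -4.2  -0.5 270. ]
w16 [(np.float64(6.7), 37), (np.float64(11.5), 94), (np.float64(15.2), 49), (np.float64(21.1), 42)]
w16 [(np.float64(6.7), 37), (np.float64(10.8), 96), (np.float64(15.2), 41), (np.float64(21.1), 40)]
w16 [(np.float64(6.7), 36), (np.float64(21.1), 40)]
w16 [(np.float64(6.7), 36), (np.float64(20.8), 45)]
w16 [(np.float64(7.4), 34), (np.float64(11.5), 36), (np.float64(21.0), 50)]
w16 [(np.float64(6.6), 37), (np.float64(21.0), 47)]
```

>>> carry_out:
  targets: "0.37 -0.01 0.02 0 -0.7 0 -0.2;0 0 0.4 0 0 0 -0.2;0 0 0.5 0 0 0 -0.2;0 0 0.3 0 0 0 -0.2;0 0 0.1 0 0 0 -0.2;0 0 0 0 0 0 -1;0 0 0 0 0 0 -1;0 0 0 0 0 0 -1"

```text
time: 47.77
ee_pos: [0.5783, 0.186, 0.2311]
tcp_rot: [179.6, 36.8, -112.4]
wrist_force: [-1.4, 2.6, -0.4]
opening: 0.0111
grasp_force: 25.5
```

>>> carry_out:
  targets: "0 0 0 0 0 0 -1;0 0 0 0 0 0 -1;0 0 0 0 0 0 -1;-0.54 0 0.027 0 1 0 -1;-0.54 0 0.027 0 1 0 -1;-0.54 0 0.027 0 1 0 -1;-0.54 0 0.027 0 1 0 -1;-0.54 0 0.027 0 1 0 -1"

```text
time: 48.43
ee_pos: [0.6154, 0.2772, 0.27]
tcp_rot: [179.6, 7.7, -112.3]
wrist_force: [-0.2, 0.5, -16.9]
opening: 0.0108
grasp_force: 25.5
```

>>> carry_out:
  targets: "-0.54 0 0.027 0 1 0 -1;-0.54 0 0.027 0 1 0 -1;-0.54 0 0.027 0 1 0 -1;-0.54 0 0.027 0 1 0 -1;-0.27 0 0.01 0 0.5 0 -1;0 0 0 0 0 0 -1;0 0 0 0 0 0 -1;0 0 0 0 0 0 -1"

```text
time: 49.1
ee_pos: [0.6519, 0.3658, 0.2607]
tcp_rot: [179.4, -17.7, -112.0]
wrist_force: [-6.2, -0.3, -11.2]
opening: 0.0111
grasp_force: 27.3
```

>>> carry_out:
  targets: "0 0 0 0 0 0 -0.2;0 0 0 0 0 0 -0.2;0 0 0 0 0 0 -0.2;0 0 -0.6 0 0 0 -0.2;0 0 -0.77 0 0 0 -0.2;0.679 0 0.034 0 -1 0 -0.2;0.679 0 0.034 0 -1 0 -0.2;0.679 0 0.034 0 -1 0 -0.2"

```text
time: 49.77
ee_pos: [0.6398, 0.3264, 0.3254]
tcp_rot: [179.7, -4.3, -112.2]
wrist_force: [1.0, -1.5, 1.6]
opening: 0.0337
grasp_force: 0.0
```

>>> carry_out:
  targets: "0.679 0 0.034 0 -1 0 -0.2;0.679 0 0.034 0 -1 0 -0.2;0.679 0 0.034 0 -1 0 -0.2;0.679 0 0.034 0 -1 0 -0.2;0.679 0 0.034 0 -1 0 -0.2;0.679 0 0.034 0 -1 0 -0.2;0 0 0 0 0 0 -0.2;0 0 0 0 0 0 -0.2"

```text
time: 50.43
ee_pos: [0.5771, 0.1787, 0.2914]
tcp_rot: [179.5, 29.6, -112.7]
wrist_force: [1.0, 0.2, 1.2]
opening: 0.0341
grasp_force: 0.0
```

Run:
```python
from win import *
pose(-.0317); snap('wrist','w17'); fine('w17',.046,(-.006,0,.0065)); fine('w17',-.0115,(-.006,0,.0065))
im,_=load('w17'); g=im.min(2)
V=np.array(load('w17')[1]['view']);d=-V[:3,:3].T@V[:3,3]-P(-.0138,.0);print('cam angle',np.degrees(np.arctan2(-(d[:2]@a),d[2])))
for y0 in(.046,-.0115): print([''.join('#' if im[int(v),int(u)].min()<100 else '.' for u,v in pix('w17',[P(-.001*x,y0+k) for k in np.linspace(.012,-.012,13)]).round()) for x in np.arange(6,22.5,1.1)])
```

```text
50.4333 [0.5771 0.1787 0.2914] [ 179.5   29.6 -112.7] [1.  0.2 1.2] 0.0341 axle in tool mm [  0.7   1.9 272.7]
w17 [(np.float64(6.7), 41), (np.float64(11.0), 91), (np.float64(14.9), 44), (np.float64(21.2), 39)]
w17 [(np.float64(7.0), 40), (np.float64(10.7), 95), (np.float64(14.8), 39), (np.float64(21.2), 37)]
w17 [(np.float64(6.9), 39), (np.float64(21.2), 39)]
w17 [(np.float64(6.6), 44), (np.float64(10.4), 84), (np.float64(19.0), 107), (np.float64(20.9), 46)]
w17 [(np.float64(6.6), 42), (np.float64(10.3), 31), (np.float64(14.8), 43), (np.float64(19.3), 35), (np.float64(21.1), 44)]
w17 [(np.float64(6.6), 41), (np.float64(21.1), 40)]
cam angle 47.350453815148924
['.............', '#############', '##..........#', '##..........#', '##...#....#.#', '##...#...##.#', '##...#....#.#', '##...#....#.#', '##...######.#', '##........#.#', '##........#.#', '##........#.#', '##........#.#', '##..........#', '#############']
['#........####', '#############', '#...........#', '#...........#', '#...######..#', '#.......##..#', '#...........#', '#........#..#', '#...######..#', '#...........#', '#...........#', '#...........#', '#...#####...#', '#############', '#############']
```

>>> carry_out:
  targets: "0 0 -0.6 0 0 0 -0.2;0 0 -0.6 0 0 0 -0.2;0 0 0 0 0 0 -0.2;0 0 0 0 0 0 -0.2;0 0 0 0 0 0 -0.2;0 0 0 0 0 0 -0.2;0 0 0 0 0 0 -0.2;0 0 0 0 0 0 -0.2"

```text
time: 51.15
ee_pos: [0.5695, 0.1588, 0.3324]
tcp_rot: [179.4, 29.6, -112.5]
wrist_force: [0.3, 0.5, -0.3]
opening: 0.0343
grasp_force: 0.0
```

Run:
```python
from win import *
pose(0); s3=snap('scene','s3'); s2=load('s2')[0]
# board finds as seen before: stone, cup, bull ; compare colours at same places
for nm,Q in (('stone',[.65,.09,.03]),('cup',[.589,.155,.04]),('bull',[.57,.068,.035]),('sp80',[.433,-.246,.027])):
    u,v=pix('s3',Q)[0].astype(int); print(nm,(u,v),s2[v-2:v+3,u-2:u+3].mean((0,1)).round(),s3[v-2:v+3,u-2:u+3].mean((0,1)).round())
```

```text
51.15 [0.5695 0.1588 0.3324] [ 179.4   29.6 -112.5] [ 0.3  0.5 -0.3] 0.0343 axle in tool mm [  2.7  33.1 319.1]
stone (np.int64(203), np.int64(223)) [55. 47. 37.] [55. 47. 37.]
cup (np.int64(208), np.int64(240)) [13. 15. 12.] [13. 15. 12.]
bull (np.int64(236), np.int64(226)) [49. 41. 34.] [49. 41. 34.]
sp80 (np.int64(338), np.int64(186)) [127. 122. 123.] [127. 122. 123.]
```

Nothing has moved since the check. Handing in.

```bash
python3 -c "
from workcell import bot
print(bot.job_done())"
```

```text
the job is handed in; nothing more can be done
None
```

I've handed the job in, with no verdict returned. By my checks the windows read 43 (each digit about 0.05 rad off centre), the bull, cup and stone stand on the board (no glass foot was present), the carriage is locked against the 80 mm spacer's distance, all three spacers are back in the tray, and I kept clear of the flask.

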